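Load carriers with a spatula, cure them with one crank stroke, unload

ROBOT

A 6-joint arm with a two-finger parallel gripper is mounted at the origin on a cart in front of the work surface, level with it; the furniture and walls round the work are solid. World frame = base frame: x ahead of the robot, y to its left, z up, the work surface at z = 0. Lengths are in m, angles in rad, forces in N, time in s.
With the tool pointing down it reaches from about 0.3 to 0.85 m from the base axis. Payload 5.4 kg.
Tool frame: the origin (TCP) lies at the centre of the arm's flange, where the gripper is bolted on; the fingertips stand env.tip_reach ahead of it and the grasp point (between the pads) lies 155 mm ahead of it (env.tip_reach is the distance from the TCP to the fingertips, in m); z points along the fingers, y is the line along which they close (so a half turn about z gives the same grasp; the last joint's range is limited). The gripper opens to 85 mm and grips with 20 to 120 N. Pads are 22 mm wide; open, the fingers measure 114 mm over their backs; the gripper's body (76 mm by 85 mm) begins 54 mm behind the grasp point. The pads swing forward as they close: fully open they stand 13 mm farther back than shut.
Start: joints at [-1.434, 0.158, 1.597, -0, 1.386, -0.21], TCP at [0.195, -0.541, 0.405] pointing down, gripper open.
Joint ranges: [-2.91, 2.91], [-0.94, 2.29], [0.18, 2.7], [-1.29, 4.43], [0.17, 2.64], [-3, 3]. Speed limits (rad/s): [2.57, 2.57, 3.14, 3.14, 3.14, 3.14].

INTERFACE

Orientations are given as a 3x3 rotation matrix whose columns are the frame's x, y, z axes.
In Python, from rig import env gives the robot as it stands.
- The arm moves only by the shell command python3 nudge.py 'ROWS' [FORCE]. ROWS is a JSON object with one list for each field, all of the same length, 1 to 5, a row being the entries at one place: jaw (the finger opening in m), dx, dy, dz (the shift in m), wx, wy, wz (a rotation vector in rad); each row shifts and turns the commanded pose from where the row before left it, along the tool's axes as they then stand; what a row does not reach is not made up. A row lasts 1/12 s, in which the tool goes at most 0.0417 m and 0.125 rad, less where a joint would pass 70% of its speed; a pose out of reach is approached as far as the arm can. The fingers move at their own pace and stop on an object; FORCE is the grip in N (left out, the last holds). Time passes only in rows, so rows that do not move let the fingers close. It prints the time, the measured TCP pose, the force, the opening and the grip force at its end. Input that does not fit is refused with a message, and nothing moves.
- env.state(): the state, without advancing time (a new reading comes with each control period).
- env.get_image(name): name is "side" or "top"; returns the picture (480x640x3 uint8, red, green, blue); there is no depth.
- env.camera_model(name): a dict with "vfov" (degrees; the focal length in pixels is half the picture's height over the tangent of half this angle, whatever the lens; pixels are square), "cx", "cy" (the principal point, pixels), "distortion" ([k1, k2, p1, p2, k3] as OpenCV has them; the pictures are not rectified), "xyz" and "attitude" of the camera in the world. Camera axes: x right, y up, looking along -z (the intrinsics and any distortion apply to the point x, -y, -z); pixel columns grow to the right and rows downward; lengths in m; the calibration is good to about 2 mm. A picture is of the moment at which its call begins. camera_model takes no time and is no camera call.
- env.job_done(): hands the job in; it is judged then, once.
The state is a dict: "t": time; "q": joint angles; "joint_vel": joint speeds; "joint_torque": joint torques, N m; "ee_pos": TCP position; "orientation": TCP orientation; "contact_force": force on the tool from outside, world axes, zero at the start; "ft_torque": the same for the moment, N m; "gripper_width": finger opening in m; "gripper_force": force on a finger pad.
Only numpy, scipy, OpenCV 4.12 (cv2) and the standard library are available. Lean on these libraries where they do the work, as an engineer would, in place of code of your own. Each camera call takes 0.05 s, during which the arm holds its last target. There are 200 camera calls.

TASK

With the upright-handled spatula, slide under each specimen carrier on the cork board, lift it and set it down level inside the rim of the curing unit's bed, never touching a carrier with the gripper. When all are loaded, turn the crank exactly one full turn anticlockwise (seen from above), so that the bed runs in under the hood and out again, and stop where the crank began without running on. Then bring every carrier back onto the cork board with the spatula, fully on it and level, leave the spatula standing on its rubber mat with the crank as it was, and disturb nothing else.

Things in the scene. Friction and masses are not known exactly. Their poses are not given: they have to be found in the camera images.
- carrier_1: Specimen carrier (2 or 3 present, else None), 26 mm high, 120 g: steel plate 76 x 66 x 4 mm on two runners 14 mm high, 7 mm wide, with a rock chip on top. Origin: centre of underside at the runners' feet; x along the runners, z up. The tunnel under the plate between the runners, 52 mm wide, is open at both ends of x. Starts on the cork board, x within 0.3 rad of world x.
- carrier_2: Specimen carrier (2 or 3 present, else None), 26 mm high, 120 g: steel plate 76 x 66 x 4 mm on two runners 14 mm high, 7 mm wide, with a rock chip on top. Origin: centre of underside at the runners' feet; x along the runners, z up. The tunnel under the plate between the runners, 52 mm wide, is open at both ends of x. Starts on the cork board, x within 0.3 rad of world x.
- carrier_3: Specimen carrier (2 or 3 present, else None), 26 mm high, 120 g: steel plate 76 x 66 x 4 mm on two runners 14 mm high, 7 mm wide, with a rock chip on top. Origin: centre of underside at the runners' feet; x along the runners, z up. The tunnel under the plate between the runners, 52 mm wide, is open at both ends of x. Starts on the cork board, x within 0.3 rad of world x.
- spatula: Spatula standing on its flat steel plate (3 mm thick, 44 mm wide, from x = -30 to blade tip x = +82 mm), with an upright black handle 20 mm (x) by 26 mm (y), 110 mm high; 160 g. Origin: underside of the plate below the handle's axis; x to the tip, z up. The handle's front (x = +10 mm) stops a carrier's edge. Gripped with fingers closing along x it tips least. Starts on the mat.
- spatula_grip (a point): Point on the spatula handle's axis, 75 mm above the underside of the plate; axes as the spatula's.
- bed_floor (a point): Centre of the sliding bed's floor, 30 mm above the desk; x into the hood, y left; moves with the bed. Room inside 100 (x) by 266 mm (y), rim 5 mm wide, 5 mm high all round: three carriers fit side by side, runners along x, 85 mm apart. At home nothing is above it; the white hood behind has its front 60 mm beyond this point, top 130 mm above the desk, opening up to 88 mm.
- crank (a joint): Crank angle, rad: 0 at the start (arm along the bed's -x, towards the robot), growing anticlockwise seen from above; a stop at 0, none at the full turn, 6.283. Light friction (0.05 N m), stays where left. Bed home at 0, fully in (120 mm along its x) at half a turn, home again at 6.283.
- crank_hub (a point): On the crank's vertical axis, 60 mm above the desk; the hub is fixed in place to the left of the bed, with a gearbox 46 mm high below it. Axes turn with the crank; the crank arm points along -x of this frame.
- crank_knob (a point): Middle of the crank's upright black grip, which turns freely on its pin: 22 mm in diameter, from 68 to 116 mm above the desk, this point at 92, 60 mm from the crank's axis. It can be held from above with a fixed gripper direction while being led round its circle.
- board_centre (a point): Centre of the top of the cork board, 195 mm (x) by 350 mm (y), 3 mm thick, fixed on the desk in front of the curing unit; x away from the robot, y left.
- mat_centre (a point): Centre of the top of the black rubber mat, 150 mm (x) by 76 mm (y), 3 mm thick, fixed on the desk at the left; x along its length.
- dropper: White dropper bottle 29 mm wide, 66 mm high, behind the mat. Bystander.
- oil: Brown bottle 32 mm wide, 70 mm high, behind the mat. Bystander.
- dish: Low round dish 63 mm wide, 13 mm high, behind the mat. Bystander.
- eraser_1: Eraser 21 x 46 x 13 mm at the desk's front edge. Bystander.
- biro: Pen 145 mm long, 9 mm high, at the desk's front edge. Bystander.
- lens: Folding loupe 24 x 38 x 14 mm at the desk's front edge. Bystander.

How it is judged:
By the outcome, as a careful person would: the job done as asked, in the order asked, and still so for the second after the job is handed in, with the robot touching nothing.
Of carrier_1, carrier_2, carrier_3 only 2 to 3 are there at a start; the rules pass over those that are not, and their reading is None.
At some moment in a run one of carrier_1, carrier_2, carrier_3 may be knocked a few centimetres aside while the robot is not near it.
Once in a run the grip may slacken for a moment while it holds something.
It also fails if it takes over 210 s, if anything falls off the work surface, if the arm or the gripper's body presses on something with over 40 N, if the wrist force passes 120 N, or if a joint passes its speed limit or range.

## Working session

There is one attempt and no reset: what is moved stays moved. The work goes in short steps, Python scripts to look and compute and a shell command to move; the robot and the scene stay as the last step left them, time stands still between calls to the robot, and variables do not carry over. Pictures are saved under pics/ and viewed, at most 14 in all, crops included, and the job is handed in when it is done.

```bash
ls; mkdir -p pics
python3 - <<'E'
from rig import env
import cv2
s=env.state();print(s['t'],s['ee_pos'],s['orientation'],env.tip_reach)
for n in('top','side'):
    print(env.camera_model(n)); cv2.imwrite(f'pics/{n}0.png',env.get_image(n)[:,:,::-1])
E
```

```text
nudge.py
pics
rig.py
0.0 [ 0.19538699 -0.54048326  0.40373462] [[ 9.40452951e-01  3.39923803e-01 -2.36147048e-04]
 [ 3.39923639e-01 -9.40451208e-01  1.85640105e-03]
 [ 4.08950128e-04 -1.82612981e-03 -9.99998249e-01]] 0.1734
{'vfov': 51.041591047826735, 'cx': 318.3606615565765, 'cy': 237.2191040654063, 'distortion': array([0.01126885, 0.        , 0.        , 0.        , 0.        ]), 'xyz': array([0.44412327, 0.07282268, 0.95199136]), 'attitude': array([[-0.01097788,  0.99048176, -0.13720559],
       [-0.99992589, -0.01015162,  0.00672039],
       [ 0.00526356,  0.1372692 ,  0.99051979]])}
{'vfov': 56.887045500957434, 'cx': 314.7950413487603, 'cy': 236.10726600466302, 'distortion': array([-0.05157977,  0.        ,  0.        ,  0.        ,  0.        ]), 'xyz': array([0.38855262, 0.7852481 , 0.60985415]), 'attitude': array([[-0.97128445,  0.13562986, -0.1954765 ],
       [-0.23785579, -0.57281064,  0.78441863],
       [-0.00558043,  0.80838883,  0.58862242]])}
```
View pics/top0.png

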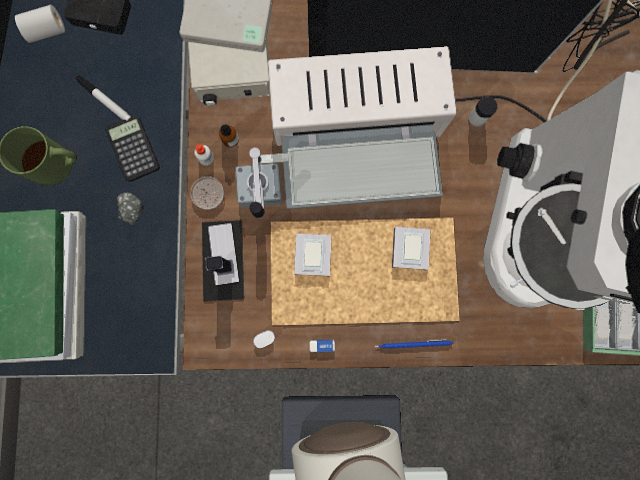

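View pics/side0.png

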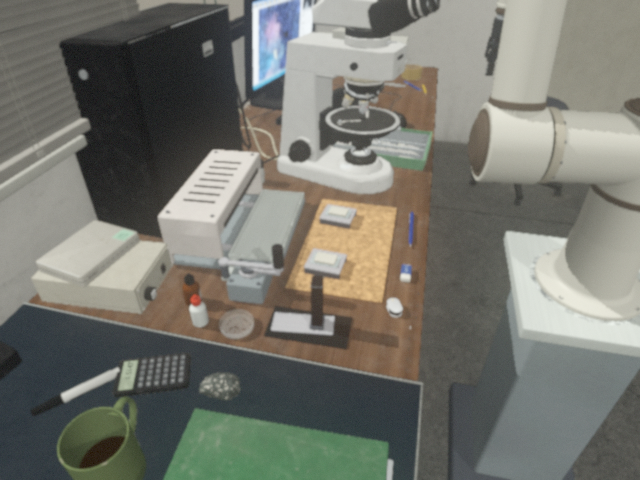

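The top view shows two carriers, at about (313,255) and (412,248). The spatula stands on the mat with its handle at about (215,264) and its tip pointing up in the picture (+x). The crank hub is at about (257,183) and the bed spans (285–440,140–205).

Create h.py:
```python
import numpy as np, cv2
from rig import env
from scipy.spatial.transform import Rotation as Ro
F=np.diag([1,-1,-1.])
def cam(n):
    m=env.camera_model(n); f=240/np.tan(np.radians(m['vfov']/2))
    return m,np.array([[f,0,m['cx']],[0,f,m['cy']],[0,0,1]]),m['attitude']@F
def pix(n,u,v,z):
    m,K,R=cam(n)
    p=cv2.undistortPoints(np.array([[[u,v]]],float),K,m['distortion'])[0,0]
    d=R@np.array([p[0],p[1],1]); return m['xyz']+d*(z-m['xyz'][2])/d[2]
def proj(n,P):
    m,K,R=cam(n); P=np.atleast_2d(P).astype(float)
    return cv2.projectPoints(P,cv2.Rodrigues(R.T)[0],-R.T@m['xyz'],K,m['distortion'])[0][:,0]
def shot(n,name,x0,y0,w,h,k):
    im=env.get_image(n)[:,:,::-1]; cv2.imwrite(f'pics/{name}_full.png',im)
    cv2.imwrite(f'pics/{name}.png',cv2.resize(im[y0:y0+h,x0:x0+w],None,fx=k,fy=k,interpolation=cv2.INTER_CUBIC))
def st():
    s=env.state(); R=np.array(s['orientation']); p=np.array(s['ee_pos']); return s,p,R
def to(target,yaw_y=None):
    """tool-axis move to TCP target; yaw_y: wanted world angle of tool y axis (mod pi), pointing down"""
    s,p,R=st()
    print('t',round(s['t'],2),'p',p.round(4),'yaw_y',round(np.degrees(np.arctan2(R[1,1],R[0,1])),2),'d_tool',(R.T@(np.array(target)-p)).round(4))
    if yaw_y is not None:
        y=np.array([np.cos(yaw_y),np.sin(yaw_y),0]); 
        if y@R[:,1]<0:y=-y
        z=np.array([0,0,-1.]); T=np.c_[np.cross(y,z),y,z]
        print('rotvec tool',Ro.from_matrix(R.T@T).as_rotvec().round(4),'then d in final axes',(T.T@(np.array(target)-p)).round(4))
```

Run:
```python
from h import *
im=cv2.imread('pics/top0.png')
cv2.imwrite('pics/c1.png',cv2.resize(im[130:328,195:460],None,fx=3,fy=3,interpolation=cv2.INTER_CUBIC))
```

```text
(no output)
```

View pics/c1.png

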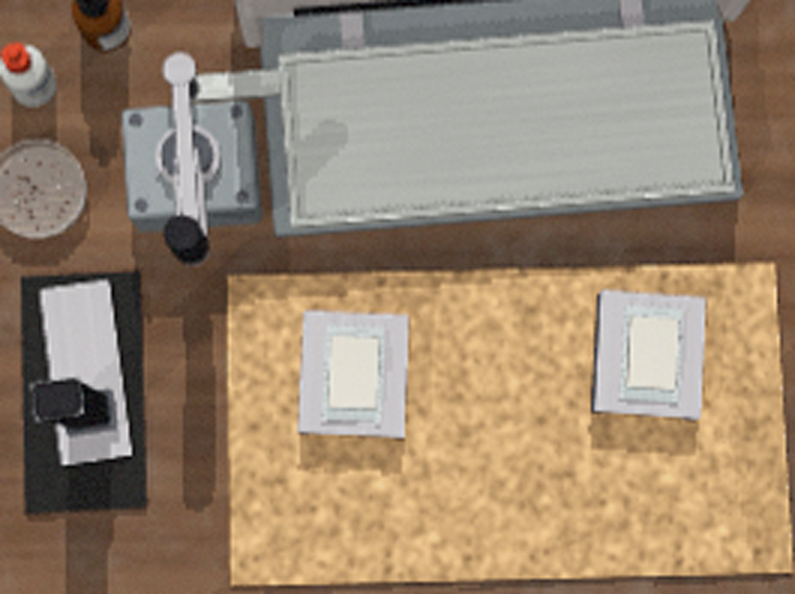

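```bash
cat > fit.py <<'E'
from h import *
from scipy.optimize import least_squares
def C(pts,k=3,x0=195,y0=130): return [((a+.5)/k-.5+x0,(b+.5)/k-.5+y0) for a,b in pts]
def rect(uv,z,lx,ly,n='top'):
    """corners ordered: +x+y, +x-y, -x-y, -x+y (image TL,TR,BR,BL)"""
    P=np.array([pix(n,u,v,z)[:2] for u,v in uv]); L=np.array([[lx,ly],[lx,-ly],[-lx,-ly],[-lx,ly]])/2
    def f(p):
        c,s=np.cos(p[2]),np.sin(p[2]); return (L@np.array([[c,s],[-s,c]])+p[:2]-P).ravel()
    r=least_squares(f,[*P.mean(0),0]); return r.x,np.abs(r.fun).max()
E
python3 - <<'E'
from fit import *
for nm,pts,z,lx,ly in [('A',[(302,311),(409,316),(405,438),(300,433)],.021,.076,.066),
 ('B',[(600,290),(706,297),(700,419),(594,412)],.021,.076,.066),
 ('bed',[(279,56),(713,24),(738,190),(290,228)],.035,.11,.276),
 ('spat',[(40,289),(109,279),(131,457),(62,466)],.006,.112,.044),
 ('board',[(228,276),(775,263),(791,573),(231,586)],.003,.195,.35),
 ('mat',[(21,277),(138,271),(146,508),(25,514)],.003,.15,.076)]:
    x,e=rect(C(pts),z,lx,ly); print(nm,x[:2].round(4),'deg',np.degrees(x[2]).round(2),'err',e.round(4))
for nm,p,z in[('handle top',(59,400),.113),('knob top',(184,233),.116),('hub',(188,155),.062)]:
    print(nm,pix('top',*C([p])[0],z).round(4))
E
```

```text
A [0.5409 0.0775] deg -2.53 err 0.001
B [ 0.5515 -0.1067] deg -4.67 err 0.0005
bed [ 0.6958 -0.0187] deg 4.16 err 0.0021
spat [0.5456 0.2466] deg 7.79 err 0.0012
board [ 0.5114 -0.0182] deg 0.67 err 0.0016
mat [0.5338 0.2488] deg 2.32 err 0.0008
handle top [0.5186 0.2414 0.113 ]
knob top [0.612  0.1721 0.116 ]
hub [0.6709 0.1763 0.062 ]
```

The fits agree with each other: handle and plate match, and so do the knob, hub and bed angle. First I turn the tool so that its y axis lies along the spatula's x.

```bash
python3 nudge.py '{"jaw":[0.085,0.085,0.085,0.085,0.085],"dx":[0,0,0,0,0],"dy":[0,0,0,0,0],"dz":[0,0,0,0,0],"wx":[0,0,0,0,0],"wy":[0,0,0,0,0],"wz":[-0.124,-0.124,-0.124,-0.124,-0.124]}' 60
python3 nudge.py '{"jaw":[0.085,0.085,0.085,0.085,0.085],"dx":[0,0,0,0,0],"dy":[0,0,0,0,0],"dz":[0,0,0,0,0],"wx":[0,0,0,0,0],"wy":[0,0,0,0,0],"wz":[-0.124,-0.124,-0.124,-0.124,-0.124]}'
python3 nudge.py '{"jaw":[0.085,0.085],"dx":[0,0],"dy":[0,0],"dz":[0,0],"wx":[0,0],"wy":[0,0],"wz":[-0.12,0]}'
python3 -c "
from h import *
import math
to([.519,.2424,.36],math.radians(7.8)); to([.30,-.25,.38]); to([.42,0,.36])"
```

```text
t: 0.52
ee_pos: [0.1954, -0.5406, 0.4041]
orientation: [[0.563, 0.827, -0.0], [0.827, -0.563, 0.001], [0.001, -0.001, -1.0]]
contact_force: [0.7, 0.0, -0.1]
gripper_width: 0.0849
gripper_force: 0.0
t: 0.93
ee_pos: [0.1954, -0.5406, 0.4041]
orientation: [[-0.022, 1.0, -0.0], [1.0, 0.022, 0.001], [0.001, -0.0, -1.0]]
contact_force: [-0.1, 0.0, -0.3]
gripper_width: 0.0849
gripper_force: 0.0
t: 1.1
ee_pos: [0.1954, -0.5406, 0.4041]
orientation: [[-0.138, 0.99, -0.0], [0.99, 0.138, 0.001], [0.001, -0.0, -1.0]]
contact_force: [-0.1, -0.7, -0.2]
gripper_width: 0.0852
gripper_force: 0.0
t 1.1 p [ 0.1954 -0.5406  0.4041] yaw_y 7.96 d_tool [0.7306 0.4289 0.0449]
rotvec tool [-0.     -0.0012  0.0028] then d in final axes [0.7318 0.4269 0.0441]
t 1.1 p [ 0.1954 -0.5406  0.4041] yaw_y 7.96 d_tool [0.2733 0.1439 0.0244]
t 1.1 p [ 0.1954 -0.5406  0.4041] yaw_y 7.96 d_tool [0.5042 0.2973 0.0447]
```

```bash
for i in 1 ; do
python3 nudge.py '{"jaw":[0.085,0.085,0.085,0.085,0.085],"dx":[0.035,0.035,0.035,0.035,0.035],"dy":[0.02,0.02,0.02,0.02,0.02],"dz":[0.002,0.002,0.002,0.002,0.002],"wx":[0,0,0,0,0],"wy":[0,0,0,0,0],"wz":[0,0,0,0,0]}'
python3 nudge.py '{"jaw":[0.085,0.085,0.085,0.085,0.085],"dx":[0.035,0.035,0.035,0.035,0.035],"dy":[0.02,0.02,0.02,0.02,0.02],"dz":[0.002,0.002,0.002,0.002,0.002],"wx":[0,0,0,0,0],"wy":[0,0,0,0,0],"wz":[0,0,0,0,0]}'
python3 nudge.py '{"jaw":[0.085,0.085,0.085,0.085,0.085],"dx":[0.035,0.035,0.035,0.035,0.035],"dy":[0.02,0.02,0.02,0.02,0.02],"dz":[0.002,0.002,0.002,0.002,0.002],"wx":[0,0,0,0,0],"wy":[0,0,0,0,0],"wz":[0,0,0,0,0]}'
python3 nudge.py '{"jaw":[0.085,0.085,0.085,0.085,0.085],"dx":[0.035,0.035,0.035,0.035,0.035],"dy":[0.02,0.02,0.02,0.02,0.02],"dz":[0.002,0.002,0.002,0.002,0.002],"wx":[0,0,0,0,0],"wy":[0,0,0,0,0],"wz":[0,0,0,0,0]}'
done
python3 nudge.py '{"jaw":[0.085],"dx":[0],"dy":[0],"dz":[0],"wx":[0],"wy":[0],"wz":[0]}'>/dev/null
python3 -c "
from h import *
import math
to([.519,.2424,.233],math.radians(7.8))
env.get_image('top')
print(proj('top',[[.519,.2424,.113]]))"
```

```text
t: 1.52
ee_pos: [0.271, -0.352, 0.3942]
orientation: [[-0.131, 0.991, -0.0], [0.991, 0.131, 0.001], [0.001, 0.0, -1.0]]
contact_force: [1.2, 0.8, 1.1]
gripper_width: 0.0846
gripper_force: 0.0
t: 1.93
ee_pos: [0.3462, -0.1649, 0.3845]
orientation: [[-0.131, 0.991, 0.0], [0.991, 0.131, -0.0], [-0.0, 0.0, -1.0]]
contact_force: [0.5, 0.7, 0.1]
gripper_width: 0.085
gripper_force: 0.0
t: 2.35
ee_pos: [0.4216, 0.0223, 0.3747]
orientation: [[-0.132, 0.991, 0.001], [0.991, 0.132, -0.0], [-0.0, 0.001, -1.0]]
contact_force: [1.0, 0.1, -0.1]
gripper_width: 0.0849
gripper_force: 0.0
t: 2.77
ee_pos: [0.497, 0.2093, 0.3642]
orientation: [[-0.132, 0.991, -0.0], [0.991, 0.132, -0.0], [-0.0, -0.0, -1.0]]
contact_force: [0.5, -0.7, 1.1]
gripper_width: 0.0847
gripper_force: 0.0
t 2.85 p [0.4975 0.212  0.3632] yaw_y 7.87 d_tool [0.0268 0.0256 0.1303]
rotvec tool [-0.0009 -0.0025  0.0011] then d in final axes [0.0272 0.0254 0.1302]
[[213.7166016  262.79609122]]
```

```bash
python3 nudge.py '{"jaw":[0.085,0.085,0.085,0.085,0.085],"dx":[0.0268,0,0,0,0],"dy":[0.0256,0,0,0,0],"dz":[0.015,0.038,0.038,0.025,0.014],"wx":[0,0,0,0,0],"wy":[0,0,0,0,0],"wz":[0,0,0,0,0]}'
python3 nudge.py '{"jaw":[0.085,0.01,0.01,0.01,0.01],"dx":[0,0,0,0,0],"dy":[0,0,0,0,0],"dz":[0,0,0,0,0],"wx":[0,0,0,0,0],"wy":[0,0,0,0,0],"wz":[0,0,0,0,0]}'
python3 nudge.py '{"jaw":[0.01,0.01,0.01,0.01,0.01],"dx":[0,0,0,0,0],"dy":[0,0,0,0,0],"dz":[0,0,0,0,0],"wx":[0,0,0,0,0],"wy":[0,0,0,0,0],"wz":[0,0,0,0,0]}' 80
python3 -c "
from h import *
to([.519,.2424,.233])"
```

```text
t: 3.32
ee_pos: [0.5166, 0.2357, 0.2305]
orientation: [[-0.132, 0.991, -0.007], [0.991, 0.132, -0.002], [-0.001, -0.007, -1.0]]
contact_force: [-0.1, -0.1, -0.4]
gripper_width: 0.085
gripper_force: 0.0
t: 3.73
ee_pos: [0.5193, 0.237, 0.2366]
orientation: [[-0.135, 0.991, 0.003], [0.991, 0.135, 0.001], [0.0, 0.003, -1.0]]
contact_force: [0.2, -0.6, 0.2]
gripper_width: 0.0381
gripper_force: 0.0
t: 4.15
ee_pos: [0.5191, 0.2371, 0.2358]
orientation: [[-0.136, 0.991, 0.002], [0.991, 0.136, 0.0], [0.0, 0.002, -1.0]]
contact_force: [0.3, -1.2, 5.1]
gripper_width: 0.0194
gripper_force: 78.5
t 4.15 p [0.5191 0.2371 0.2358] yaw_y 7.79 d_tool [0.0052 0.0006 0.0028]
```

```bash
cat >> h.py <<'E'
OFF=np.array([.0052,.0006,.2328])   # spatula origin in tool axes
def spat(o,deg,OFF=OFF):
    """tool-axis move taking spatula origin to o (x,y,z underside) with yaw deg"""
    s,p,R=st(); a=np.radians(deg); y=np.array([np.cos(a),np.sin(a),0]); z=np.array([0,0,-1.])
    T=np.c_[np.cross(y,z),y,z]; cur=p+R@OFF; tgt=np.array(o)-T@OFF
    print('t',round(s['t'],2),'spat now',cur.round(4),'yaw',round(np.degrees(np.arctan2(R[1,1],R[0,1])),2),'w',round(s['gripper_width'],4),'F',np.round(s['contact_force'],1))
    print('  d_tool(now axes)',(R.T@(tgt-p)).round(4),'d(final axes)',(T.T@(tgt-p)).round(4),'rotvec',Ro.from_matrix(R.T@T).as_rotvec().round(4))
def rel(c,deg,x,y=0):
    a=np.radians(deg); return np.array(c)+[x*np.cos(a)-y*np.sin(a),x*np.sin(a)+y*np.cos(a)]
E
python3 nudge.py '{"jaw":[0.01,0.01,0.01,0.01,0.01],"dx":[0,0,0,0,0],"dy":[0,0,0,0,0],"dz":[-0.005,-0.015,-0.02,-0.02,0],"wx":[0,0,0,0,0],"wy":[0,0,0,0,0],"wz":[0,0,0,0,0]}'
python3 -c "
from h import *
o=rel([.5409,.0775],-2.53,-.14); print(o); spat([*o,.06],-2.53)"
```

```text
t: 4.57
ee_pos: [0.5197, 0.2374, 0.2985]
orientation: [[-0.136, 0.991, 0.006], [0.991, 0.136, 0.001], [0.001, 0.006, -1.0]]
contact_force: [1.3, 0.7, -0.2]
gripper_width: 0.0191
gripper_force: 78.3
[0.40103647 0.08367995]
t 4.57 spat now [0.5211 0.243  0.0657] yaw 7.8 w 0.0191 F [ 1.3  0.7 -0.2]
  d_tool(now axes) [-0.1412 -0.14    0.0047] d(final axes) [-0.164  -0.1124  0.0057] rotvec [ 0.0063 -0.0012  0.1803]
```

```bash
python3 nudge.py '{"jaw":[0.01,0.01,0.01,0.01,0.01],"dx":[0,0,-0.03,-0.03,-0.03],"dy":[-0.02,-0.02,-0.016,-0.016,-0.016],"dz":[0,0,0,0,0],"wx":[0,0,0,0,0],"wy":[0,0,0,0,0],"wz":[0.09,0.09,0,0,0]}'
python3 nudge.py '{"jaw":[0.01,0.01,0.01,0.01,0.01],"dx":[-0.03,-0.025,-0.015,0,0],"dy":[-0.012,-0.01,-0.005,0,0],"dz":[0,0.002,0.003,0,0],"wx":[0,0,0,0,0],"wy":[0,0,0,0,0],"wz":[0,0,0,0,0]}'
python3 -c "
from h import *
shot('top','c2',195,150,265,190,3)
o=rel([.5409,.0775],-2.53,-.14); print(o); spat([*o,.0085],-2.53)"
```

```text
t: 4.98
ee_pos: [0.4251, 0.145, 0.293]
orientation: [[0.042, 0.999, -0.002], [0.999, -0.042, -0.0], [-0.0, -0.002, -1.0]]
contact_force: [0.5, -1.8, -1.4]
gripper_width: 0.0191
gripper_force: 78.8
t: 5.4
ee_pos: [0.3962, 0.0766, 0.2886]
orientation: [[0.046, 0.999, -0.002], [0.999, -0.046, 0.001], [0.001, -0.002, -1.0]]
contact_force: [-0.7, 0.5, -1.4]
gripper_width: 0.0189
gripper_force: 78.8
[0.40103647 0.08367995]
t 5.45 spat now [0.3973 0.0824 0.0563] yaw -2.56 w 0.0188 F [ 0.   0.1 -0.7]
  d_tool(now axes) [0.0016 0.0035 0.0478] d(final axes) [0.0016 0.0035 0.0478] rotvec [-0.0008 -0.0006 -0.0006]
```

View pics/c2.png

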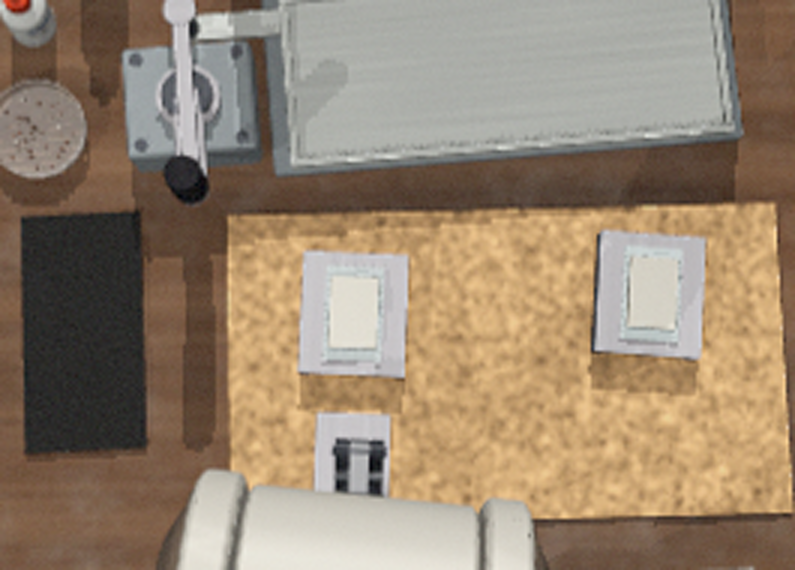

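The held blade's front corners are at crop (316,413) and (391,416), and the carriers have not moved. I check the blade's lateral position against the model.

```bash
python3 -c "
from fit import *
o=np.array([.3973,.0824])
for p,y in zip(C([(316,413),(391,416)],3,195,150),(.022,-.022)):
  print('seen',pix('top',*p,.0593).round(4),'model',rel(o,-2.56,.082,y).round(4))
"
```

```text
seen [0.4787 0.1002 0.0593] model [0.4802 0.1007]
seen [0.4764 0.056  0.0593] model [0.4782 0.0568]
```

```bash
python3 nudge.py '{"jaw":[0.01,0.01,0.01,0.01,0.01],"dx":[0.002,0,0,0,0],"dy":[0.0035,0,0,0,0],"dz":[0.01,0.015,0.015,0.008,0],"wx":[0,0,0,0,0],"wy":[0,0,0,0,0],"wz":[0,0,0,0,0]}'
python3 -c "
from h import *
o=rel([.5409,.0775],-2.53,-.14,.0006); spat([*o,.0085],-2.53);o=rel([.5409,.0775],-2.53,-.051,.0006); spat([*o,.0085],-2.53)"
```

```text
t: 5.87
ee_pos: [0.4023, 0.0797, 0.2438]
orientation: [[0.043, 0.999, 0.002], [0.999, -0.043, 0.001], [0.001, 0.002, -1.0]]
contact_force: [-2.0, 1.5, 13.8]
gripper_width: 0.0192
gripper_force: 81.0
t 5.87 spat now [0.4036 0.085  0.011 ] yaw -2.44 w 0.0192 F [-2.   1.5 13.8]
  d_tool(now axes) [-0.0006 -0.0021  0.0025] d(final axes) [-0.0006 -0.0021  0.0025] rotvec [ 0.0019 -0.0009  0.0015]
t 5.87 spat now [0.4036 0.085  0.011 ] yaw -2.44 w 0.0192 F [-2.   1.5 13.8]
  d_tool(now axes) [-0.0008  0.0869  0.0027] d(final axes) [-0.0006  0.0869  0.0025] rotvec [ 0.0019 -0.0009  0.0015]
```

13.8 N upward means something is already touching the board. I look from the side.

```bash
python3 -c "
from h import *
shot('side','c3',260,200,200,150,4)
print(proj('side',[[.4036-.03,.085,.011],[.4036+.082,.0815,.011],[.4036,.085,.121]]))
print(st()[0]['contact_force'],st()[0]['ft_torque'])"
```

```text
[[405.46117247 277.90748598]
 [351.46050128 268.62932634]
 [396.23654212 231.91268028]]
[-1.98620232  2.10343327 14.36544115] [ 0.30510908  0.92309286 -0.00553195]
```

View pics/c3.png

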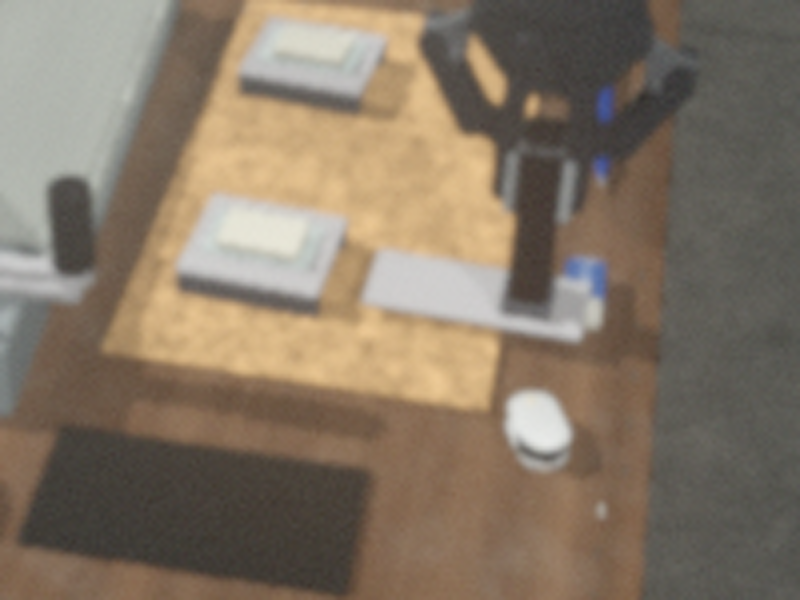

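The blade's rear end is resting on the eraser at the desk's front edge. I lift straight up and locate the eraser, biro and loupe.

```bash
python3 nudge.py '{"jaw":[0.01,0.01,0.01,0.01],"dx":[0,0,0,0],"dy":[0,0,0,0],"dz":[-0.01,-0.015,-0.005,0],"wx":[0,0,0,0],"wy":[0,0,0,0],"wz":[0,0,0,0]}'
python3 -c "
from h import *
a=cv2.imread('pics/top0.png')
cv2.imwrite('pics/c4.png',cv2.resize(a[320:365,240:460],None,fx=3.6,fy=3.6,interpolation=cv2.INTER_CUBIC))
b=env.get_image('top')[:,:,::-1]; cv2.imwrite('pics/top1.png',b)
for p in [(308,340,.013),(322,346,.013),(335,340,.013),(264,340,.014),(264,332,.014),(415,342,.009),(450,341,.009),(378,346,.009)]: print(p,pix('top',*p).round(4))
spat([.4036,.085,.04],-2.53)
"
```

```text
t: 6.25
ee_pos: [0.4013, 0.0793, 0.2729]
orientation: [[0.043, 0.999, 0.003], [0.999, -0.043, -0.0], [-0.0, 0.003, -1.0]]
contact_force: [0.7, 0.7, -0.9]
gripper_width: 0.0191
gripper_force: 78.9
(308, 340, 0.013) [0.3842 0.0875 0.013 ]
(322, 346, 0.013) [0.3732 0.062  0.013 ]
(335, 340, 0.013) [0.3837 0.038  0.013 ]
(264, 340, 0.014) [0.3852 0.168  0.014 ]
(264, 332, 0.014) [0.3996 0.1681 0.014 ]
(415, 342, 0.009) [ 0.3782 -0.1093  0.009 ]
(450, 341, 0.009) [ 0.3793 -0.1738  0.009 ]
(378, 346, 0.009) [ 0.3717 -0.041   0.009 ]
t 6.3 spat now [0.4019 0.0843 0.0392] yaw -2.47 w 0.0194 F [ 0.2  0.6 -2.1]
  d_tool(now axes) [ 0.0007  0.002  -0.0008] d(final axes) [ 0.0008  0.002  -0.0008] rotvec [ 0.0014 -0.      0.0011]
```

View pics/c4.png

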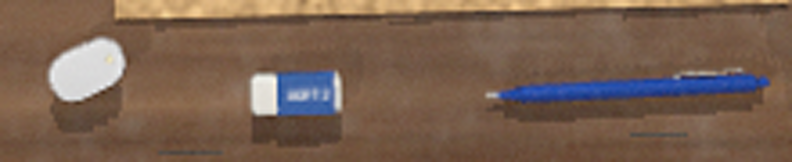

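Eraser spans x .362–.384 and y .038–.087, in line with carrier A. I pitch the tip down 6° so the rear passes over it.

```bash
cat >> h.py <<'E'
def spat(o,deg,pitch=0,OFF=OFF):
    """as before, with tip-down pitch (deg)"""
    s,p,R=st(); z=np.array([0,0,-1.]); a=np.radians(deg); y=np.array([np.cos(a),np.sin(a),0])
    T=np.c_[np.cross(y,z),y,z]@Ro.from_euler('x',pitch,degrees=True).as_matrix()
    cur=p+R@OFF; tgt=np.array(o)-T@OFF
    print('t',round(s['t'],2),'spat now',cur.round(4),'yaw',round(np.degrees(np.arctan2(R[1,1],R[0,1])),2),'pitch',round(np.degrees(-np.arcsin(R[2,1])),2),'w',round(s['gripper_width'],4),'F',np.round(s['contact_force'],1))
    print('  d_tool(now axes)',(R.T@(tgt-p)).round(4),'d(final axes)',(T.T@(tgt-p)).round(4),'rotvec',Ro.from_matrix(R.T@T).as_rotvec().round(4))
E
python3 -c "
from h import *
a=cv2.imread('pics/top0.png').astype(int);b=cv2.imread('pics/top1.png').astype(int)
print('eraser diff',[abs(a-b)[338:355,u:u+6].mean().round(1) for u in range(306,340,6)])
o=rel([.5409,.0775],-2.53,-.053-.082,.0006)
spat([*o,.03],-2.53,6); spat([*o,.0146],-2.53,6)
"
```

```text
eraser diff [np.float64(90.7), np.float64(63.5), np.float64(110.4), np.float64(110.1), np.float64(98.7), np.float64(124.1)]
t 6.3 spat now [0.4019 0.0843 0.0392] yaw -2.47 pitch -0.08 w 0.0194 F [ 0.2  0.6 -2.1]
  d_tool(now axes) [-0.0001  0.0288  0.0104] d(final axes) [-0.0001  0.0297  0.0073] rotvec [0.1061 0.     0.0011]
t 6.3 spat now [0.4019 0.0843 0.0392] yaw -2.47 pitch -0.08 w 0.0194 F [ 0.2  0.6 -2.1]
  d_tool(now axes) [-0.0001  0.0287  0.0258] d(final axes) [-0.0001  0.0313  0.0226] rotvec [0.1061 0.     0.0011]
```

```bash
python3 nudge.py '{"jaw":[0.01,0.01,0.01,0.01,0.01],"dx":[0,0,0,0,0],"dy":[0.0145,0.0145,0,0,0],"dz":[0,0.002,0.008,0,0],"wx":[0.053,0.053,0,0,0],"wy":[0,0,0,0,0],"wz":[0,0,0,0,0]}'
python3 -c "
from h import *
o=rel([.5409,.0775],-2.53,-.053-.082,.0006)
spat([*o,.0146],-2.53,6)"
```

```text
t: 6.72
ee_pos: [0.4272, 0.0777, 0.2594]
orientation: [[0.044, 0.993, -0.109], [0.999, -0.043, 0.005], [0.0, -0.109, -0.994]]
contact_force: [0.6, -0.8, -1.4]
gripper_width: 0.0188
gripper_force: 78.7
t 6.72 spat now [0.4027 0.0841 0.0279] yaw -2.5 pitch 6.24 w 0.0188 F [ 0.6 -0.8 -1.4]
  d_tool(now axes) [0.0002 0.0038 0.0129] d(final axes) [0.0002 0.0037 0.0129] rotvec [-0.0041 -0.0002  0.0005]
```

```bash
python3 nudge.py '{"jaw":[0.01,0.01,0.01],"dx":[0,0,0],"dy":[0.0038,0,0],"dz":[0.008,0.005,0],"wx":[0,0,0],"wy":[0,0,0],"wz":[0,0,0]}'
python3 nudge.py '{"jaw":[0.01,0.01,0.01,0.01],"dx":[0,0,0,0],"dy":[0.0083,0.0083,0.0083,0],"dz":[-0.0009,-0.0009,-0.0009,0],"wx":[0,0,0,0],"wy":[0,0,0,0],"wz":[0,0,0,0]}'
python3 -c "
from h import *
o=rel([.5409,.0775],-2.53,-.028-.082,.0006)
spat([*o,.0146],-2.53,6); spat([*o,.0085],-2.53); o=rel([.5409,.0775],-2.53,-.051,.0006); spat([*o,.0085],-2.53)"
```

```text
t: 6.97
ee_pos: [0.4297, 0.0775, 0.2462]
orientation: [[0.044, 0.993, -0.108], [0.999, -0.044, 0.005], [0.0, -0.108, -0.994]]
contact_force: [0.3, 0.2, -1.5]
gripper_width: 0.0197
gripper_force: 54.9
t: 7.3
ee_pos: [0.4579, 0.076, 0.2486]
orientation: [[0.044, 0.994, -0.103], [0.999, -0.044, 0.004], [-0.0, -0.103, -0.995]]
contact_force: [0.1, 0.1, -0.8]
gripper_width: 0.0188
gripper_force: 80.2
t 7.3 spat now [0.4349 0.0821 0.017 ] yaw -2.54 pitch 5.89 w 0.0188 F [ 0.1  0.1 -0.8]
  d_tool(now axes) [ 0.0006 -0.0032  0.0027] d(final axes) [ 0.0006 -0.0032  0.0027] rotvec [ 0.0019  0.0001 -0.0002]
t 7.3 spat now [0.4349 0.0821 0.017 ] yaw -2.54 pitch 5.89 w 0.0188 F [ 0.1  0.1 -0.8]
  d_tool(now axes) [ 0.0006 -0.0269  0.0101] d(final axes) [ 0.0006 -0.0278  0.0073] rotvec [-1.028e-01  1.000e-04 -2.000e-04]
t 7.3 spat now [0.4349 0.0821 0.017 ] yaw -2.54 pitch 5.89 w 0.0188 F [ 0.1  0.1 -0.8]
  d_tool(now axes) [0.0006 0.0318 0.004 ] d(final axes) [0.0006 0.0312 0.0073] rotvec [-1.028e-01  1.000e-04 -2.000e-04]
```

Grip force dipped to 55 N at t=6.97, which may be the slackening. I level the blade, then touch the board gently to recheck its height.

```bash
python3 nudge.py '{"jaw":[0.01,0.01,0.01,0.01],"dx":[0,0,0,0],"dy":[-0.0135,-0.0135,0,0],"dz":[0.002,0.002,0,0],"wx":[-0.0515,-0.0515,0,0],"wy":[0,0,0,0],"wz":[0,0,0,0]}'
python3 -c "
from h import *
o=rel([.5409,.0775],-2.53,-.028-.082,.0006)
spat([*o,.0085],-2.53);print(st()[0]['ft_torque'])"
python3 nudge.py '{"jaw":[0.01,0.01],"dx":[0,0],"dy":[0,0],"dz":[0.003,0],"wx":[0,0],"wy":[0,0],"wz":[0,0]}' | egrep 'pos|contact'
python3 nudge.py '{"jaw":[0.01,0.01],"dx":[0,0],"dy":[0,0],"dz":[0.002,0],"wx":[0,0],"wy":[0,0],"wz":[0,0]}' | egrep 'pos|contact'
python3 -c "
from h import *
o=rel([.5409,.0775],-2.53,-.028-.082,.0006)
spat([*o,.0085],-2.53);print(st()[0]['ft_torque'])"
```

```text
t: 7.63
ee_pos: [0.4284, 0.0775, 0.2459]
orientation: [[0.044, 0.999, -0.004], [0.999, -0.044, 0.0], [-0.0, -0.004, -1.0]]
contact_force: [0.6, -0.1, -1.1]
gripper_width: 0.0193
gripper_force: 80.2
t 7.63 spat now [0.4282 0.0827 0.0131] yaw -2.52 pitch 0.24 w 0.0193 F [ 0.6 -0.1 -1.1]
  d_tool(now axes) [0.0004 0.0018 0.0046] d(final axes) [0.0004 0.0018 0.0046] rotvec [-0.0042  0.      0.0002]
[0.01867653 0.02660584 0.03244592]
ee_pos: [0.4293, 0.0773, 0.2429]
contact_force: [-0.7, 0.1, -1.6]
ee_pos: [0.4289, 0.0774, 0.2406]
contact_force: [-0.3, -0.5, -2.1]
t 7.97 spat now [0.4289 0.0826 0.0078] yaw -2.53 pitch 0.21 w 0.019 F [-0.3 -0.5 -2.1]
  d_tool(now axes) [ 0.0005  0.0012 -0.0007] d(final axes) [ 0.0005  0.0012 -0.0007] rotvec [-0.0037 -0.      0.    ]
[0.0169331  0.03381647 0.02896338]
```

```bash
python3 nudge.py '{"jaw":[0.01,0.01,0.01,0.01,0.01],"dx":[0.0005,0,0,0,0],"dy":[0.012,0.014,0.014,0.01,0],"dz":[0,0,0,0,0],"wx":[0,0,0,0,0],"wy":[0,0,0,0,0],"wz":[0,0,0,0,0]}'
python3 nudge.py '{"jaw":[0.01,0.01,0.01],"dx":[0,0,0],"dy":[0.006,0.002,0],"dz":[0,0,0],"wx":[0,0,0],"wy":[0,0,0],"wz":[0,0,0]}'
python3 -c "
from h import *
o=rel([.5409,.0775],-2.53,-.051,.0006)
spat([*o,.0085],-2.53);print(st()[0]['ft_torque'])
env.get_image('top');shot('side','c5',280,220,200,150,4)"
```

```text
t: 8.38
ee_pos: [0.4804, 0.0754, 0.2412]
orientation: [[0.044, 0.999, -0.001], [0.999, -0.044, -0.0], [-0.0, -0.001, -1.0]]
contact_force: [0.2, 0.6, -1.5]
gripper_width: 0.0192
gripper_force: 80.4
t: 8.63
ee_pos: [0.4866, 0.0754, 0.2407]
orientation: [[0.044, 0.999, -0.003], [0.999, -0.044, 0.0], [-0.0, -0.003, -1.0]]
contact_force: [-0.4, 0.5, -1.1]
gripper_width: 0.0189
gripper_force: 80.1
t 8.63 spat now [0.4867 0.0806 0.0079] yaw -2.52 pitch 0.18 w 0.0189 F [-0.4  0.5 -1.1]
  d_tool(now axes) [-0.0001  0.0025 -0.0006] d(final axes) [-0.0001  0.0025 -0.0006] rotvec [-0.0031  0.      0.0002]
[-0.02991588  0.0495748  -0.03000427]
```

View pics/c5.png

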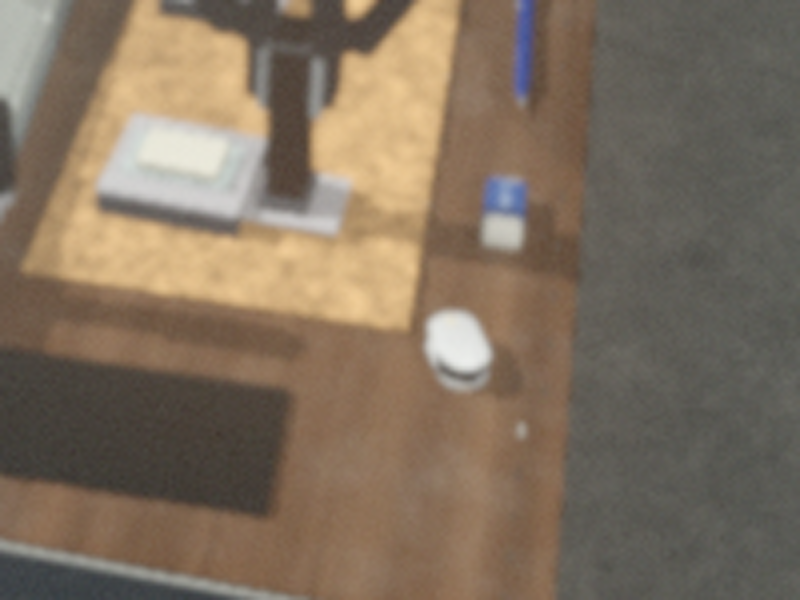

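The carrier is on the blade with a small gap to the handle, and the eraser is where it was. I go 2 mm farther in and lift slowly.

```bash
python3 nudge.py '{"jaw":[0.01,0.01,0.01,0.01,0.01],"dx":[0,0,0,0,0],"dy":[0.002,0,0,0,0],"dz":[-0.002,-0.003,-0.003,-0.003,0],"wx":[0,0,0,0,0],"wy":[0,0,0,0,0],"wz":[0,0,0,0,0]}' 100
python3 nudge.py '{"jaw":[0.01,0.01,0.01,0.01,0.01],"dx":[0,0,0,0,0],"dy":[0,0,0,0,0],"dz":[-0.008,-0.014,-0.015,-0.012,-0.006],"wx":[0,0,0,0,0],"wy":[0,0,0,0,0],"wz":[0,0,0,0,0]}'
python3 nudge.py '{"jaw":[0.01,0.01],"dx":[0,0],"dy":[0,0],"dz":[0,0],"wx":[0,0],"wy":[0,0],"wz":[0,0]}' >/dev/null
python3 -c "
from h import *
b=[.6958,-.0187]; c=rel(b,4.16,0,.06); o=rel(c,4.16,-.0515); print(o)
spat([*o,.075],4.16)
shot('side','c6',280,200,200,150,4)"
```

```text
t: 9.15
ee_pos: [0.4887, 0.0753, 0.2524]
orientation: [[0.044, 0.999, -0.002], [0.999, -0.044, 0.0], [-0.0, -0.002, -1.0]]
contact_force: [0.1, -0.8, -2.5]
gripper_width: 0.0189
gripper_force: 97.3
t: 9.57
ee_pos: [0.4892, 0.0753, 0.3088]
orientation: [[0.044, 0.999, -0.0], [0.999, -0.044, -0.0], [-0.0, -0.0, -1.0]]
contact_force: [1.1, -0.9, -3.1]
gripper_width: 0.0186
gripper_force: 97.7
[0.64008317 0.03740601]
t 9.73 spat now [0.4888 0.0805 0.0739] yaw -2.52 pitch 0.17 w 0.0194 F [ 0.1  0.5 -3.6]
  d_tool(now axes) [-0.0364  0.153  -0.0016] d(final axes) [-0.054   0.1477 -0.0011] rotvec [-0.0029 -0.0002 -0.1166]
```

View pics/c6.png

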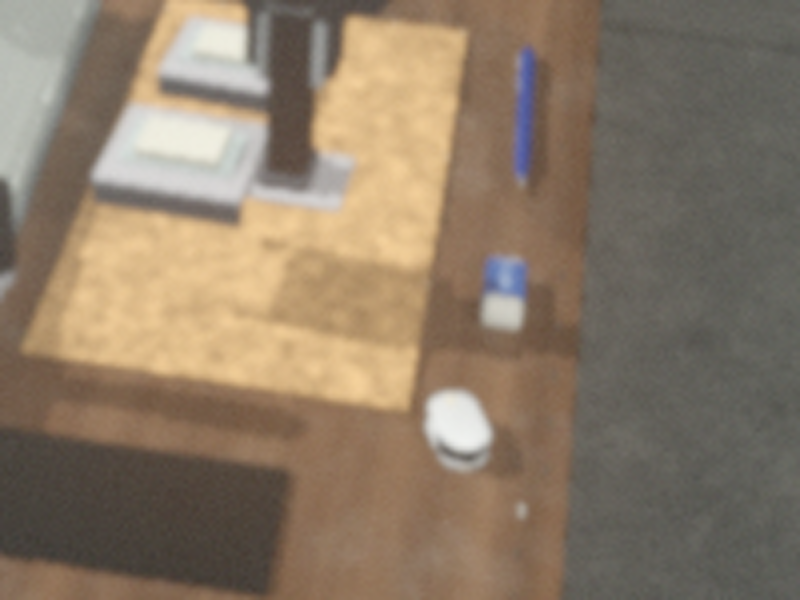

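The carrier is held level and clear of the board. I turn it to the bed's yaw and carry it over.

```bash
python3 nudge.py '{"jaw":[0.01,0.01,0.01,0.01,0.01],"dx":[0,-0.002,-0.004,-0.005,-0.005],"dy":[0.003,0.006,0.008,0.01,0.012],"dz":[0,0,0,0,0],"wx":[0,0,0,0,0],"wy":[0,0,0,0,0],"wz":[-0.02,-0.03,-0.03,-0.025,-0.012]}'
python3 nudge.py '{"jaw":[0.01,0.01,0.01,0.01,0.01],"dx":[-0.006,-0.006,-0.006,-0.006,-0.005],"dy":[0.014,0.015,0.015,0.015,0.014],"dz":[0,0,0,0,0],"wx":[0,0,0,0,0],"wy":[0,0,0,0,0],"wz":[0,0,0,0,0]}'
python3 nudge.py '{"jaw":[0.01,0.01,0.01,0.01,0.01],"dx":[-0.004,-0.002,0,0,0],"dy":[0.012,0.01,0.006,0.003,0],"dz":[0,0,0,0,0],"wx":[0,0,0,0,0],"wy":[0,0,0,0,0],"wz":[0,0,0,0,0]}'
python3 nudge.py '{"jaw":[0.01],"dx":[0],"dy":[0],"dz":[0],"wx":[0],"wy":[0],"wz":[0]}' >/dev/null
python3 -c "
from h import *
b=[.6958,-.0187]; c=rel(b,4.16,0,.06); o=rel(c,4.16,-.0515)
spat([*o,.075],4.16)"
```

```text
t: 10.2
ee_pos: [0.5282, 0.0601, 0.3055]
orientation: [[-0.075, 0.997, -0.005], [0.997, 0.075, 0.0], [0.001, -0.005, -1.0]]
contact_force: [0.5, -0.0, -2.9]
gripper_width: 0.0192
gripper_force: 97.5
t: 10.62
ee_pos: [0.6038, 0.0362, 0.305]
orientation: [[-0.074, 0.997, -0.005], [0.997, 0.074, 0.0], [0.001, -0.005, -1.0]]
contact_force: [-0.1, 0.5, -2.6]
gripper_width: 0.0186
gripper_force: 97.5
t: 11.03
ee_pos: [0.6346, 0.033, 0.3054]
orientation: [[-0.073, 0.997, -0.004], [0.997, 0.073, 0.0], [0.001, -0.004, -1.0]]
contact_force: [0.5, 0.3, -3.1]
gripper_width: 0.0187
gripper_force: 97.6
t 11.12 spat now [0.6333 0.0384 0.0729] yaw 4.21 pitch 0.24 w 0.019 F [-0.6  0.1 -2.9]
  d_tool(now axes) [-0.0014  0.0057 -0.0021] d(final axes) [-0.0013  0.0057 -0.0021] rotvec [-0.0042 -0.0006  0.0009]
```

```bash
python3 nudge.py '{"jaw":[0.01,0.01,0.01,0.01,0.01],"dx":[-0.0014,0,0,0,0],"dy":[0.0035,0.0022,0,0,0],"dz":[0.002,0.006,0.01,0.007,0.003],"wx":[0,0,0,0,0],"wy":[0,0,0,0,0],"wz":[0,0,0,0,0]}'|grep contact
python3 nudge.py '{"jaw":[0.01,0.01,0.01],"dx":[0,0,0],"dy":[0,0,0],"dz":[0,0,0],"wx":[0,0,0],"wy":[0,0,0],"wz":[0,0,0]}' | egrep 'pos|contact'
for i in 1; do 
python3 nudge.py '{"jaw":[0.01,0.01,0.01],"dx":[0,0,0],"dy":[0,0,0],"dz":[0.002,0,0],"wx":[0,0,0],"wy":[0,0,0],"wz":[0,0,0]}' | egrep 'pos|contact'
python3 nudge.py '{"jaw":[0.01,0.01,0.01],"dx":[0,0,0],"dy":[0,0,0],"dz":[0.002,0,0],"wx":[0,0,0],"wy":[0,0,0],"wz":[0,0,0]}' | egrep 'pos|contact'
python3 nudge.py '{"jaw":[0.01,0.01,0.01],"dx":[0,0,0],"dy":[0,0,0],"dz":[0.0015,0,0],"wx":[0,0,0],"wy":[0,0,0],"wz":[0,0,0]}' | egrep 'pos|contact'; done
python3 -c "
from h import *
b=[.6958,-.0187]; c=rel(b,4.16,0,.06); o=rel(c,4.16,-.0515)
spat([*o,.038],4.16);print(st()[0]['ft_torque'])"
```

```text
contact_force: [0.2, -1.0, -4.2]
ee_pos: [0.6403, 0.0319, 0.2786]
contact_force: [0.1, -0.1, -1.8]
ee_pos: [0.6402, 0.0319, 0.2764]
contact_force: [0.1, -0.2, -3.1]
ee_pos: [0.6402, 0.0319, 0.2743]
contact_force: [0.2, -0.2, -2.7]
ee_pos: [0.6402, 0.0319, 0.2728]
contact_force: [0.1, -0.0, -2.3]
t 12.53 spat now [0.6398 0.0371 0.04  ] yaw 4.18 pitch 0.16 w 0.0192 F [ 0.1 -0.  -2.3]
  d_tool(now axes) [ 0.0003 -0.0003  0.002 ] d(final axes) [ 0.0003 -0.0003  0.002 ] rotvec [-0.0028 -0.0003  0.0004]
[-0.0551949   0.00210716 -0.00119685]
```

```bash
python3 nudge.py '{"jaw":[0.01,0.01,0.01],"dx":[0,0,0],"dy":[0,0,0],"dz":[0.001,0,0],"wx":[0,0,0],"wy":[0,0,0],"wz":[0,0,0]}' | egrep 'pos|contact'
python3 nudge.py '{"jaw":[0.01,0.01,0.01],"dx":[0,0,0],"dy":[0,0,0],"dz":[0.001,0,0],"wx":[0,0,0],"wy":[0,0,0],"wz":[0,0,0]}' | egrep 'pos|contact'
python3 nudge.py '{"jaw":[0.01,0.01,0.01],"dx":[0,0,0],"dy":[0,0,0],"dz":[0.0005,0,0],"wx":[0,0,0],"wy":[0,0,0],"wz":[0,0,0]}' | egrep 'pos|contact'
python3 -c "
from h import *
shot('side','c7',190,160,200,150,4);shot('top','c8',280,130,160,90,5)"
```

```text
ee_pos: [0.6401, 0.0319, 0.2717]
contact_force: [-0.5, -0.3, -1.6]
ee_pos: [0.6401, 0.0319, 0.2706]
contact_force: [0.7, -0.2, -0.6]
ee_pos: [0.6401, 0.0319, 0.2702]
contact_force: [-0.8, 1.2, -1.7]
```

View pics/c7.png

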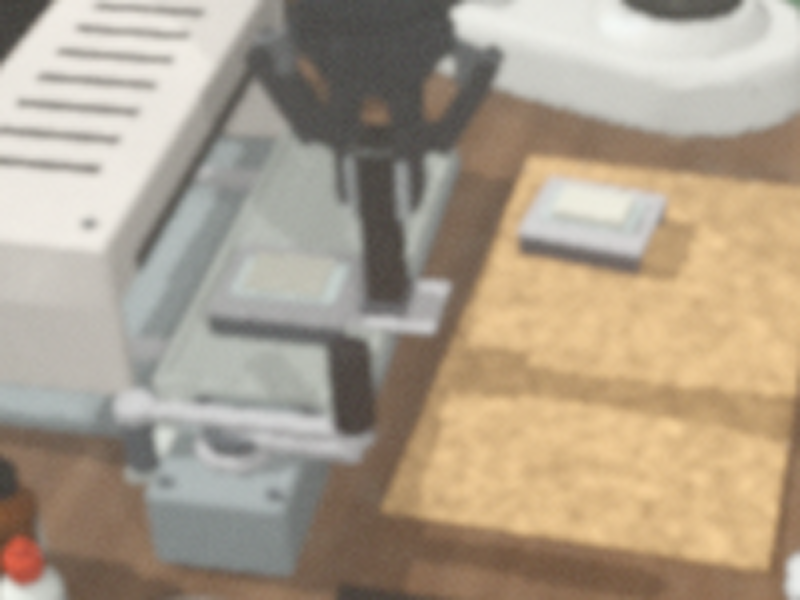

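Fz fell from about -2.8 to -1.3 N and the carrier sits inside the rim, so it has landed. I withdraw straight back.

```bash
python3 nudge.py '{"jaw":[0.01,0.01,0.01,0.01,0.01],"dx":[0,0,0,0,0],"dy":[-0.005,-0.01,-0.013,-0.015,-0.015],"dz":[0,0,0,0,0],"wx":[0,0,0,0,0],"wy":[0,0,0,0,0],"wz":[0,0,0,0,0]}' | egrep 'pos|contact'
python3 nudge.py '{"jaw":[0.01,0.01,0.01,0.01,0.01],"dx":[0,0,0,0,0],"dy":[-0.015,-0.015,-0.012,-0.004,0],"dz":[0,0,0,-0.01,-0.02],"wx":[0,0,0,0,0],"wy":[0,0,0,0,0],"wz":[0,0,0,0,0]}' | egrep 'pos|contact'
python3 nudge.py '{"jaw":[0.01,0.01,0.01],"dx":[0,0,0],"dy":[-0.004,0,0],"dz":[-0.01,0,0],"wx":[0,0,0],"wy":[0,0,0],"wz":[0,0,0]}'
python3 -c "
from h import *
c=[.5515,-.1067];o=rel(c,-4.67,-.043-.082,.0006);print(o)
spat([*o,.06],-4.67)
"
```

```text
ee_pos: [0.5814, 0.0276, 0.2704]
contact_force: [-0.5, -0.3, -1.6]
ee_pos: [0.5344, 0.0245, 0.2987]
contact_force: [0.6, 0.5, -1.7]
t: 14.47
ee_pos: [0.5329, 0.0239, 0.3117]
orientation: [[-0.073, 0.997, -0.0], [0.997, 0.073, -0.0], [-0.0, -0.0, -1.0]]
contact_force: [-1.0, 0.7, -1.5]
gripper_width: 0.019
gripper_force: 98.0
[ 0.42696383 -0.09592491]
t 14.47 spat now [0.5331 0.0291 0.0789] yaw 4.18 pitch 0.02 w 0.019 F [-1.   0.7 -1.5]
  d_tool(now axes) [-0.1169 -0.1158  0.0189] d(final axes) [-0.1333 -0.0965  0.0189] rotvec [-0.0004  0.0003  0.1545]
```

```bash
python3 nudge.py '{"jaw":[0.01,0.01,0.01,0.01,0.01],"dx":[0,-0.01,-0.03,-0.03,-0.03],"dy":[-0.01,-0.02,-0.02,-0.02,-0.015],"dz":[0,0,0,0,0],"wx":[0,0,0,0,0],"wy":[0,0,0,0,0],"wz":[0.077,0.077,0,0,0]}' | egrep 'pos|contact'
python3 nudge.py '{"jaw":[0.01,0.01,0.01,0.01,0.01],"dx":[-0.022,-0.01,0,0,0],"dy":[-0.01,-0.002,0,0,0],"dz":[0,0.01,0.008,0,0],"wx":[0,0,0,0,0],"wy":[0,0,0,0,0],"wz":[0,0,0,0,0]}'
python3 -c "
from h import *
shot('top','c9',275,120,200,150,4)
c=[.5515,-.1067];o=rel(c,-4.67,-.043-.082,.0006);
spat([*o,.008],-4.67)
"
```

```text
ee_pos: [0.4388, -0.0722, 0.3096]
contact_force: [0.9, -1.2, -1.3]
t: 15.3
ee_pos: [0.4258, -0.1019, 0.2915]
orientation: [[0.08, 0.997, -0.005], [0.997, -0.08, 0.002], [0.002, -0.005, -1.0]]
contact_force: [1.7, -0.0, -0.2]
gripper_width: 0.0189
gripper_force: 97.9
t 15.35 spat now [ 0.4261 -0.0964  0.0593] yaw -4.57 pitch 0.25 w 0.0189 F [ 0.8 -0.4 -1.6]
  d_tool(now axes) [ 0.0008 -0.      0.0513] d(final axes) [ 0.0008 -0.0002  0.0513] rotvec [-0.0044 -0.001   0.0018]
```

View pics/c9.png

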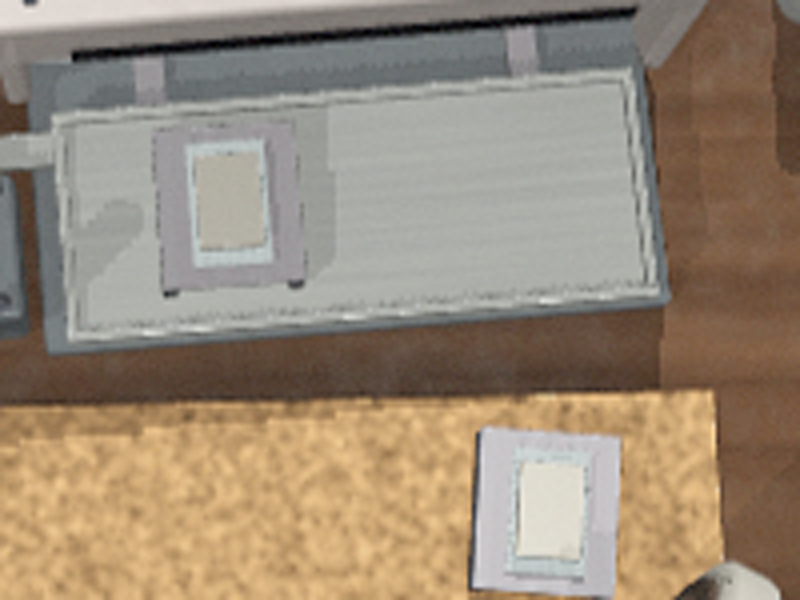

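Carrier A is level in the bed, plate corners about (155,130),(296,121),(305,282),(163,290). B has not moved. I fit both.

```bash
python3 -c "
from fit import *
for p,z in(([(155,130),(296,121),(305,282),(163,290)],.048),([(481,427),(621,437),(614,597),(471,588)],.021)):
  x,e=rect(C(p,4,275,120),z,.076,.066); print(x[:2].round(4),np.degrees(x[2]).round(2),e.round(4))
  d=x[:2]-[.6958,-.0187]; a=np.radians(4.16); print('bed local',(np.array([[np.cos(a),np.sin(a)],[-np.sin(a),np.cos(a)]])@d).round(4))
"
python3 nudge.py '{"jaw":[0.01,0.01,0.01,0.01,0.01],"dx":[0.0008,0,0,0,0],"dy":[0,0,0,0,0],"dz":[0.012,0.018,0.014,0.007,0],"wx":[0,0,0,0,0],"wy":[0,0,0,0,0],"wz":[0,0,0,0,0]}'
python3 -c "
from h import *
c=[.5515,-.1067];o=rel(c,-4.67,-.051,.0006);
spat([*o,.008],-4.67)
"
```

```text
[0.6928 0.04  ] 2.48 0.0006
bed local [0.0012 0.0588]
[ 0.5518 -0.1067] -4.82 0.0006
bed local [-0.15   -0.0773]
t: 15.77
ee_pos: [0.4254, -0.101, 0.2404]
orientation: [[0.08, 0.997, -0.006], [0.997, -0.079, 0.002], [0.001, -0.006, -1.0]]
contact_force: [-0.1, 0.4, -1.9]
gripper_width: 0.0191
gripper_force: 97.9
t 15.77 spat now [ 0.425  -0.0954  0.0076] yaw -4.56 pitch 0.35 w 0.0191 F [-0.1  0.4 -1.9]
  d_tool(now axes) [-0.0002  0.0745 -0.0009] d(final axes) [-0.0001  0.0745 -0.0004] rotvec [-0.0061 -0.0015  0.0019]
```

```bash
python3 nudge.py '{"jaw":[0.01,0.01,0.01,0.01,0.01],"dx":[0,0,0,0,0],"dy":[0.01,0.014,0.015,0.014,0.012],"dz":[0,0,0,0,0],"wx":[0,0,0,0,0],"wy":[0,0,0,0,0],"wz":[0,0,0,0,0]}' |egrep 'pos|contact'
python3 nudge.py '{"jaw":[0.01,0.01,0.01,0.01,0.01],"dx":[0,0,0,0,0],"dy":[0.007,0.0025,0,0,0],"dz":[0,0,-0.002,-0.003,-0.002],"wx":[0,0,0,0,0],"wy":[0,0,0,0,0],"wz":[0,0,0,0,0]}' |egrep 'pos|contact'
python3 nudge.py '{"jaw":[0.01,0.01,0.01,0.01,0.01],"dx":[0,0,0,0,0],"dy":[0,0,0,0,0],"dz":[-0.003,-0.006,-0.012,-0.016,-0.016],"wx":[0,0,0,0,0],"wy":[0,0,0,0,0],"wz":[0,0,0,0,0]}' |egrep 'pos|contact'
python3 nudge.py '{"jaw":[0.01,0.01,0.01],"dx":[0,0,0],"dy":[0,0,0],"dz":[-0.005,0,0],"wx":[0,0,0],"wy":[0,0,0],"wz":[0,0,0]}'
python3 -c "
from h import *
b=[.6958,-.0187]; c=rel(b,4.16,0,-.06); o=rel(c,4.16,-.0515)
spat([*o,.073],4.16)"
```

```text
ee_pos: [0.4922, -0.1071, 0.243]
contact_force: [0.3, -0.9, -1.1]
ee_pos: [0.4995, -0.1079, 0.2489]
contact_force: [0.2, 0.8, -2.6]
ee_pos: [0.4999, -0.108, 0.3029]
contact_force: [0.6, -0.2, -3.2]
t: 17.27
ee_pos: [0.5001, -0.108, 0.3068]
orientation: [[0.081, 0.997, -0.003], [0.997, -0.081, -0.0], [-0.0, -0.003, -1.0]]
contact_force: [0.6, 0.6, -2.6]
gripper_width: 0.0187
gripper_force: 97.7
t 17.27 spat now [ 0.5005 -0.1029  0.074 ] yaw -4.64 pitch 0.15 w 0.0187 F [ 0.6  0.6 -2.6]
  d_tool(now axes) [0.0325 0.1463 0.0006] d(final axes) [0.0097 0.1496 0.001 ] rotvec [-2.600e-03  1.000e-04 -1.536e-01]
```

```bash
python3 nudge.py '{"jaw":[0.01,0.01,0.01,0.01,0.01],"dx":[0,0.003,0.003,0.003,0.002],"dy":[0.003,0.006,0.008,0.01,0.012],"dz":[0,0,0,0,0],"wx":[0,0,0,0,0],"wy":[0,0,0,0,0],"wz":[-0.02,-0.035,-0.04,-0.035,-0.0236]}'|egrep 'pos|contact'
python3 nudge.py '{"jaw":[0.01,0.01,0.01,0.01,0.01],"dx":[0.001,0.001,0,0,0],"dy":[0.014,0.015,0.015,0.015,0.014],"dz":[0,0,0,0,0],"wx":[0,0,0,0,0],"wy":[0,0,0,0,0],"wz":[0,0,0,0,0]}'|egrep 'pos|contact'
python3 nudge.py '{"jaw":[0.01,0.01,0.01,0.01,0.01],"dx":[0,0,0,0,0],"dy":[0.014,0.01,0.006,0.003,0],"dz":[0,0,0,0,0],"wx":[0,0,0,0,0],"wy":[0,0,0,0,0],"wz":[0,0,0,0,0]}'|egrep 'pos|contact'
python3 nudge.py '{"jaw":[0.01],"dx":[0],"dy":[0],"dz":[0],"wx":[0],"wy":[0],"wz":[0]}' 
python3 -c "
from h import *
b=[.6958,-.0187]; c=rel(b,4.16,0,-.06); o=rel(c,4.16,-.0515)
spat([*o,.073],4.16)"
```

```text
ee_pos: [0.5392, -0.0968, 0.3051]
contact_force: [-0.3, -1.0, -2.7]
ee_pos: [0.6124, -0.0896, 0.3046]
contact_force: [0.0, 0.5, -2.7]
ee_pos: [0.6449, -0.0874, 0.3052]
contact_force: [0.5, -0.6, -2.3]
t: 18.6
ee_pos: [0.6445, -0.0875, 0.3055]
orientation: [[-0.073, 0.997, -0.004], [0.997, 0.073, 0.001], [0.001, -0.004, -1.0]]
contact_force: [-0.5, 0.5, -2.3]
gripper_width: 0.0189
gripper_force: 97.7
t 18.6 spat now [ 0.6437 -0.0821  0.0727] yaw 4.17 pitch 0.25 w 0.0189 F [-0.5  0.5 -2.3]
  d_tool(now axes) [-0.0004  0.0041 -0.0003] d(final axes) [-0.0004  0.0041 -0.0003] rotvec [-0.0043 -0.0008  0.0002]
```

Now lower it the same way, to an underside height of about .0374.

```bash
python3 nudge.py '{"jaw":[0.01,0.01,0.01,0.01,0.01],"dx":[-0.0004,0,0,0,0],"dy":[0.003,0.001,0,0,0],"dz":[0.002,0.006,0.01,0.007,0.003],"wx":[0,0,0,0,0],"wy":[0,0,0,0,0],"wz":[0,0,0,0,0]}'|grep contact
python3 nudge.py '{"jaw":[0.01,0.01,0.01,0.01,0.01],"dx":[0,0,0,0,0],"dy":[0,0,0,0,0],"dz":[0.001,0.001,0.001,0.0005,0],"wx":[0,0,0,0,0],"wy":[0,0,0,0,0],"wz":[0,0,0,0,0]}'|egrep 'pos|contact'
python3 nudge.py '{"jaw":[0.01,0.01,0.01,0.01],"dx":[0,0,0,0],"dy":[0,0,0,0],"dz":[0.001,0.001,0,0],"wx":[0,0,0,0],"wy":[0,0,0,0],"wz":[0,0,0,0]}'|egrep 'pos|contact'
python3 -c "
from h import *
b=[.6958,-.0187]; c=rel(b,4.16,0,-.06); o=rel(c,4.16,-.0515)
spat([*o,.0375],4.16)"
```

```text
contact_force: [-0.4, 0.5, -2.4]
ee_pos: [0.6488, -0.0876, 0.275]
contact_force: [0.1, 1.4, -3.1]
ee_pos: [0.6488, -0.0876, 0.2729]
contact_force: [-0.4, -1.0, -1.4]
t 19.77 spat now [ 0.6485 -0.0824  0.0401] yaw 4.16 pitch 0.14 w 0.0189 F [-0.4 -1.  -1.4]
  d_tool(now axes) [ 0.0001 -0.0003  0.0026] d(final axes) [ 0.0001 -0.0003  0.0026] rotvec [-0.0025 -0.0002 -0.    ]
```

```bash
python3 nudge.py '{"jaw":[0.01,0.01,0.01,0.01,0.01],"dx":[0,0,0,0,0],"dy":[0,0,0,0,0],"dz":[0.001,0.001,0.0006,0,0],"wx":[0,0,0,0,0],"wy":[0,0,0,0,0],"wz":[0,0,0,0,0]}'|egrep 'pos|contact'
python3 nudge.py '{"jaw":[0.01,0.01,0.01,0.01,0.01],"dx":[0,0,0,0,0],"dy":[-0.005,-0.01,-0.013,-0.015,-0.015],"dz":[0,0,0,0,0],"wx":[0,0,0,0,0],"wy":[0,0,0,0,0],"wz":[0,0,0,0,0]}' | egrep 'pos|contact'
python3 nudge.py '{"jaw":[0.01,0.01,0.01,0.01,0.01],"dx":[0,0,0,0,0],"dy":[-0.015,-0.015,-0.012,-0.004,0],"dz":[0,0,0,-0.01,-0.02],"wx":[0,0,0,0,0],"wy":[0,0,0,0,0],"wz":[0,0,0,0,0]}' | egrep 'pos|contact'
python3 nudge.py '{"jaw":[0.01,0.01,0.01],"dx":[0,0,0],"dy":[-0.004,0,0],"dz":[-0.01,0,0],"wx":[0,0,0],"wy":[0,0,0],"wz":[0,0,0]}'
python3 -c "
from h import *
a=np.radians(7.79); o=rel([.5338,.2488],2.32,-.026); print(o)
spat([*o,.06],2.32)
shot('top','c10',275,120,200,150,4)
"
```

```text
ee_pos: [0.6487, -0.0876, 0.27]
contact_force: [0.0, -0.0, -1.6]
ee_pos: [0.59, -0.0918, 0.2703]
contact_force: [0.1, -0.2, -1.6]
ee_pos: [0.5431, -0.0947, 0.2986]
contact_force: [0.9, 0.9, -1.7]
t: 21.27
ee_pos: [0.5415, -0.0956, 0.3116]
orientation: [[-0.073, 0.997, -0.0], [0.997, 0.073, -0.001], [-0.001, -0.001, -1.0]]
contact_force: [-0.5, 0.7, -1.6]
gripper_width: 0.019
gripper_force: 97.9
[0.50782131 0.24774751]
t 21.27 spat now [ 0.5416 -0.0905  0.0787] yaw 4.16 pitch 0.03 w 0.019 F [-0.5  0.7 -1.6]
  d_tool(now axes) [ 0.3397 -0.0095  0.0185] d(final axes) [ 0.3392 -0.0204  0.0188] rotvec [-0.0005  0.0009  0.0321]
```

View pics/c10.png

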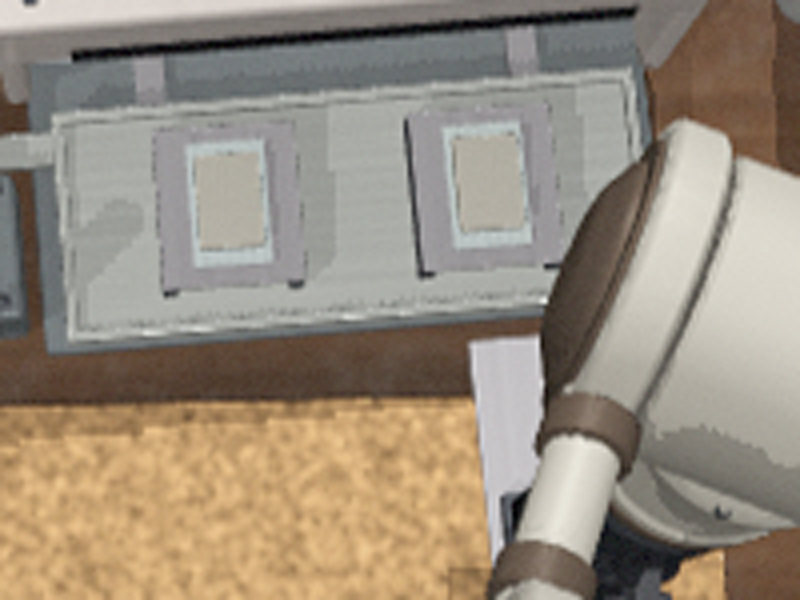

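Both carriers sit inside the rim; B's corners are about (408,110),(548,103),(560,265),(418,275). Now the spatula goes back to the mat, kept clear of the crank knob.

```bash
python3 nudge.py '{"jaw":[0.01,0.01,0.01,0.01,0.01],"dx":[0,0,0.02,0.035,0.035],"dy":[-0.025,-0.025,-0.005,0,0],"dz":[0,0,0,0,0],"wx":[0,0,0,0,0],"wy":[0,0,0,0,0],"wz":[0.016,0.016,0,0,0]}'|egrep 'pos|contact'
python3 nudge.py '{"jaw":[0.01,0.01,0.01,0.01,0.01],"dx":[0.035,0.035,0.035,0.035,0.035],"dy":[0,0,0,0,0],"dz":[0,0,0,0,0],"wx":[0,0,0,0,0],"wy":[0,0,0,0,0],"wz":[0,0,0,0,0]}'|egrep 'pos|contact'
python3 nudge.py '{"jaw":[0.01,0.01,0.01,0.01,0.01],"dx":[0.035,0.02,0.012,0,0],"dy":[0,0,0,0,0],"dz":[0,0,0,0,0],"wx":[0,0,0,0,0],"wy":[0,0,0,0,0],"wz":[0,0,0,0,0]}'
python3 -c "
from h import *
from fit import *
x,e=rect(C([(408,110),(548,103),(560,265),(418,275)],4,275,120),.048,.076,.066); print(x[:2].round(4),np.degrees(x[2]).round(2),e.round(4))
spat([.503,.2475,.008],2.32)
"
```

```text
ee_pos: [0.4819, -0.0085, 0.3096]
contact_force: [1.3, 0.8, -2.1]
ee_pos: [0.4748, 0.1677, 0.3096]
contact_force: [0.5, -0.6, -1.7]
t: 22.57
ee_pos: [0.4727, 0.2327, 0.3099]
orientation: [[-0.042, 0.999, -0.004], [0.999, 0.042, -0.001], [-0.001, -0.004, -1.0]]
contact_force: [-0.1, -0.8, -1.8]
gripper_width: 0.019
gripper_force: 98.3
[ 0.7    -0.0776] 2.37 0.0017
t 22.57 spat now [0.472  0.2377 0.0771] yaw 2.38 pitch 0.25 w 0.019 F [-0.1 -0.8 -1.8]
  d_tool(now axes) [0.0084 0.0306 0.069 ] d(final axes) [0.0084 0.0303 0.0691] rotvec [-0.0044  0.0007  0.001 ]
```

```bash
python3 nudge.py '{"jaw":[0.01,0.01,0.01,0.01,0.01],"dx":[0.0084,0,0,0,0],"dy":[0.0303,0,0,0,0],"dz":[0,0.02,0.025,0.018,0.004],"wx":[0,0,0,0,0],"wy":[0,0,0,0,0],"wz":[0,0,0,0,0]}'|egrep 'pos|contact'
python3 nudge.py '{"jaw":[0.01,0.01,0.01,0.01],"dx":[0,0,0,0],"dy":[0,0,0,0],"dz":[0.001,0.001,0.001,0],"wx":[0,0,0,0],"wy":[0,0,0,0],"wz":[0,0,0,0]}'|egrep 'pos|contact'
python3 nudge.py '{"jaw":[0.01,0.01,0.01],"dx":[0,0,0],"dy":[0,0,0],"dz":[0.001,0.001,0],"wx":[0,0,0],"wy":[0,0,0],"wz":[0,0,0]}'|egrep 'pos|contact'
python3 -c "
from h import *
spat([.503,.2475,.003],2.32)
"
```

```text
ee_pos: [0.5013, 0.2404, 0.2396]
contact_force: [-0.4, -0.3, -2.1]
ee_pos: [0.5031, 0.2424, 0.2419]
contact_force: [0.4, 0.1, -1.8]
ee_pos: [0.5025, 0.2426, 0.2388]
contact_force: [-0.3, 0.2, -2.5]
t 23.57 spat now [0.5023 0.2479 0.006 ] yaw 2.34 pitch 0.15 w 0.0183 F [-0.3  0.2 -2.5]
  d_tool(now axes) [-0.0003  0.0001  0.003 ] d(final axes) [-0.0003  0.0001  0.003 ] rotvec [-0.0026 -0.0003  0.0003]
```

```bash
python3 nudge.py '{"jaw":[0.01,0.01,0.01],"dx":[0,0,0],"dy":[0,0,0],"dz":[0.001,0.001,0],"wx":[0,0,0],"wy":[0,0,0],"wz":[0,0,0]}'|egrep 'pos|contact'
python3 nudge.py '{"jaw":[0.01,0.01,0.01],"dx":[0,0,0],"dy":[0,0,0],"dz":[0.001,0,0],"wx":[0,0,0],"wy":[0,0,0],"wz":[0,0,0]}'|egrep 'pos|contact|width|force'
python3 nudge.py '{"jaw":[0.01,0.01,0.01],"dx":[0,0,0],"dy":[0,0,0],"dz":[0.001,0,0],"wx":[0,0,0],"wy":[0,0,0],"wz":[0,0,0]}'|egrep 'pos|contact|width|force'
```

```text
ee_pos: [0.5025, 0.2426, 0.2365]
contact_force: [-0.6, -0.1, -1.2]
ee_pos: [0.5026, 0.2426, 0.2363]
contact_force: [-4.6, -1.3, 6.1]
gripper_width: 0.019
gripper_force: 99.2
ee_pos: [0.5026, 0.2427, 0.2362]
contact_force: [-7.7, -2.1, 12.3]
gripper_width: 0.0193
gripper_force: 100.0
```

The spatula touches at TCP z .2364, so it slipped only about 0.5 mm. I release it and work out the clearances around the crank.

```bash
sed -i 's/.2328\]/.2333]/' h.py; python3 nudge.py '{"jaw":[0.01,0.03,0.045,0.05,0.05],"dx":[0,0,0,0,0],"dy":[0,0,0,0,0],"dz":[-0.0015,0,0,0,0],"wx":[0,0,0,0,0],"wy":[0,0,0,0,0],"wz":[0,0,0,0,0]}'|egrep 'pos|contact|width'
python3 nudge.py '{"jaw":[0.05,0.05,0.05,0.05,0.05],"dx":[0,0,0,0,0],"dy":[0,0,0,0,0],"dz":[-0.01,-0.03,-0.035,-0.035,0],"wx":[0,0,0,0,0],"wy":[0,0,0,0,0],"wz":[0,0,0,0,0]}'|egrep 'pos|contact|width'
python3 -c "
from h import *
a=np.radians(4.16);M=np.array([[np.cos(a),np.sin(a)],[-np.sin(a),np.cos(a)]])
loc=lambda p:(M@(p[:2]-[.6958,-.0187])).round(4)
for nm,u,v,z in [('hoodTLback',270,62,.13),('hoodfront',275,118,.13),('hoodfrontR',455,98,.13),('dropper',203,148,.066),('oil',227,129,.07),('knob',184/3+195,233/3+130,.116),('hub',188/3+195,155/3+130,.062)]:
  p=pix('top',u,v,z); print(nm,p.round(3),loc(p))
shot('top','c11',190,30,265,195,3)
"
```

```text
ee_pos: [0.5025, 0.2425, 0.2358]
contact_force: [-0.1, -0.6, -0.2]
gripper_width: 0.0501
ee_pos: [0.5051, 0.2432, 0.3552]
contact_force: [1.6, 1.0, 1.6]
gripper_width: 0.0498
hoodTLback [0.865 0.148 0.13 ] [0.1808 0.1536]
hoodfront [0.764 0.139 0.13 ] [0.0794 0.1523]
hoodfrontR [ 0.797 -0.17   0.13 ] [ 0.0897 -0.1581]
dropper [0.733 0.275 0.066] [0.0583 0.2902]
oil [0.767 0.231 0.07 ] [0.0892 0.244 ]
knob [0.611 0.171 0.116] [-0.0703  0.1958]
hub [0.67  0.176 0.062] [-0.0114  0.1958]
```

View pics/c11.png

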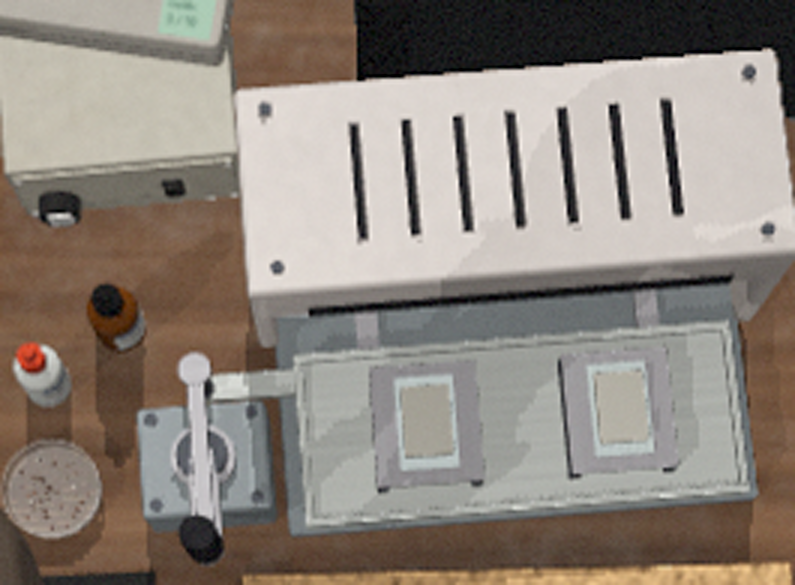

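Hood's left front corner lies at bed-local (.06,.153). With the fingers closing along a line about 59° in world, they clear both the hood and the bottles round the whole circle. I turn and go above the knob.

```bash
python3 nudge.py '{"jaw":[0.07,0.07,0.07,0.07,0.07],"dx":[0,0,0,0,0],"dy":[0,0,0,0,0],"dz":[0,0,0,0,0],"wx":[0,0,0,0,0],"wy":[0,0,0,0,0],"wz":[-0.124,-0.124,-0.124,-0.124,-0.124]}' 30 |grep pos
python3 nudge.py '{"jaw":[0.07,0.07,0.07,0.07],"dx":[0,0,0,0],"dy":[0,0,0,0],"dz":[0,0,0,0],"wx":[0,0,0,0],"wy":[0,0,0,0],"wz":[-0.124,-0.124,-0.122,0]}' | grep pos
python3 -c "
from h import *
to([.6115,.172,.355],np.radians(59)); to([.6115,.172,.255],np.radians(59))"
```

```text
ee_pos: [0.5024, 0.2424, 0.3451]
ee_pos: [0.5025, 0.2424, 0.3452]
t 25.95 p [0.5025 0.2424 0.3452] yaw_y 59.22 d_tool [-0.1297 -0.0047 -0.0103]
rotvec tool [-0.0027 -0.0039  0.0038] then d in final axes [-0.1297 -0.0042 -0.0098]
t 25.95 p [0.5025 0.2424 0.3452] yaw_y 59.22 d_tool [-0.13   -0.0044  0.0897]
rotvec tool [-0.0027 -0.0039  0.0038] then d in final axes [-0.1297 -0.0042  0.0902]
```

```bash
python3 nudge.py '{"jaw":[0.07,0.07,0.07,0.07,0.07],"dx":[-0.035,-0.035,-0.035,-0.025,0],"dy":[-0.001,-0.001,-0.001,-0.0015,0],"dz":[0,0,0,0,0],"wx":[0,0,0,0,0],"wy":[0,0,0,0,0],"wz":[0,0,0,0,0]}' |grep pos
python3 nudge.py '{"jaw":[0.07,0.07,0.07,0.07,0.07],"dx":[0,0,0,0,0],"dy":[0,0,0,0,0],"dz":[0.03,0.03,0.02,0,0],"wx":[0,0,0,0,0],"wy":[0,0,0,0,0],"wz":[0,0,0,0,0]}' |egrep 'pos|contact'
python3 -c "
from h import *
to([.6115,.172,.255],np.radians(59))"
```

```text
ee_pos: [0.6148, 0.1685, 0.3451]
ee_pos: [0.6107, 0.1721, 0.2643]
contact_force: [0.2, -0.5, 0.8]
t 26.78 p [0.6107 0.1721 0.2643] yaw_y 58.96 d_tool [-0.0008  0.0004  0.0093]
rotvec tool [-0.0036 -0.0058 -0.0007] then d in final axes [-0.0007  0.0003  0.0093]
```

```bash
python3 nudge.py '{"jaw":[0.07,0.07,0.05,0.03,0.015],"dx":[-0.0007,0,0,0,0],"dy":[0.0003,0,0,0,0],"dz":[0.006,0.0035,0,0,0],"wx":[0,0,0,0,0],"wy":[0,0,0,0,0],"wz":[0,0,0,0,0]}' 30|egrep 'pos|contact'
python3 nudge.py '{"jaw":[0.015,0.015,0.015,0.015],"dx":[0,0,0,0],"dy":[0,0,0,0],"dz":[0,0,0,0],"wx":[0,0,0,0],"wy":[0,0,0,0],"wz":[0,0,0,0]}'
python3 -c "
from h import *
to([.6115,.172,.255],np.radians(59))
shot('top','c12',240,150,60,80,6)
s,p,R=st()
a=np.radians(4.16)
hub=rel(p[:2],4.16,.06); print('hub',hub)
k=np.radians(15)*np.arange(0,25)
P=np.array([rel(hub,4.16,-.06*np.cos(t),-.06*np.sin(t)) for t in k])
d=np.diff(P,axis=0)@R[:2,:2]
print((d*1000).round(1).tolist())"
```

```text
ee_pos: [0.6127, 0.1718, 0.2571]
contact_force: [-0.2, 0.7, -0.4]
t: 27.53
ee_pos: [0.6128, 0.1717, 0.257]
orientation: [[-0.858, 0.514, -0.002], [0.514, 0.858, 0.0], [0.002, -0.001, -1.0]]
contact_force: [-0.2, -0.8, 3.1]
gripper_width: 0.021
gripper_force: 30.5
t 27.53 p [0.6128 0.1717 0.257 ] yaw_y 59.04 d_tool [ 0.0012 -0.0004  0.002 ]
rotvec tool [-0.0007 -0.0017  0.0008] then d in final axes [ 0.0012 -0.0004  0.002 ]
hub [0.67261679 0.17606773]
[[-10.6, -11.5], [-13.2, -8.4], [-14.9, -4.7], [-15.6, -0.7], [-15.3, 3.4], [-13.9, 7.3], [-11.5, 10.6], [-8.4, 13.2], [-4.7, 14.9], [-0.7, 15.6], [3.4, 15.3], [7.3, 13.9], [10.6, 11.5], [13.2, 8.4], [14.9, 4.7], [15.6, 0.7], [15.3, -3.4], [13.9, -7.3], [11.5, -10.6], [8.4, -13.2], [4.7, -14.9], [0.7, -15.6], [-3.4, -15.3], [-7.3, -13.9]]
```

```bash
python3 nudge.py '{"jaw":[0.015,0.015,0.015,0.015,0.015],"dx":[-0.005,-0.0056,-0.0132,-0.0149,-0.0156],"dy":[-0.006,-0.0055,-0.0084,-0.0047,-0.0007],"dz":[0,0,0,0,0],"wx":[0,0,0,0,0],"wy":[0,0,0,0,0],"wz":[0,0,0,0,0]}'
python3 -c "
from h import *
s,p,R=st(); a=np.radians(4.16); d=np.array([[np.cos(a),np.sin(a)],[-np.sin(a),np.cos(a)]])@(p[:2]-[.6726,.1761]); print(d,np.hypot(*d),np.degrees(np.arctan2(-d[1],-d[0])))"
```

```text
t: 28.0
ee_pos: [0.6469, 0.1214, 0.2569]
orientation: [[-0.857, 0.515, -0.001], [0.515, 0.857, 0.003], [0.002, 0.002, -1.0]]
contact_force: [3.8, 10.8, 3.8]
gripper_width: 0.0207
gripper_force: 30.8
[-0.02956709 -0.0526479 ] 0.060382234011467945 60.68141459514304
```

```bash
python3 nudge.py '{"jaw":[0.015,0.015,0.015,0.015,0.015],"dx":[-0.0153,-0.0139,-0.0115,-0.0084,-0.0047],"dy":[0.0034,0.0073,0.0106,0.0132,0.0149],"dz":[0,0,0,0,0],"wx":[0,0,0,0,0],"wy":[0,0,0,0,0],"wz":[0,0,0,0,0]}'|egrep 'pos|force'
python3 nudge.py '{"jaw":[0.015,0.015],"dx":[-0.0007,0.0034],"dy":[0.0156,0.0153],"dz":[0,0],"wx":[0,0],"wy":[0,0],"wz":[0,0]}'|egrep 'pos|force'
python3 -c "
from h import *
s,p,R=st(); a=np.radians(4.16); d=np.array([[np.cos(a),np.sin(a)],[-np.sin(a),np.cos(a)]])@(p[:2]-[.6726,.1761]); print(d,np.hypot(*d),np.degrees(np.arctan2(-d[1],-d[0])),s['contact_force'],s['gripper_width'])
hub=np.array([.6726,.1761])
k=np.radians(15)*np.arange(12,25); P=np.array([rel(hub,4.16,-.06*np.cos(t),-.06*np.sin(t)) for t in k])
print((np.diff(np.r_[[p[:2]],P[1:]],axis=0)@R[:2,:2]*1000).round(1).tolist())"
```

```text
ee_pos: [0.7184, 0.1362, 0.2568]
contact_force: [-8.3, 4.0, 11.9]
gripper_force: 31.5
ee_pos: [0.732, 0.1638, 0.2569]
contact_force: [-8.6, -1.0, 12.1]
gripper_force: 31.6
[ 0.05837968 -0.01662394] 0.060700430496019114 164.1054035216129 [-8.59631394 -0.95962483 12.0793116 ] 0.02078792034505804
[[18.9, 26.0], [13.2, 8.4], [15.0, 4.7], [15.7, 0.6], [15.3, -3.4], [13.9, -7.3], [11.5, -10.6], [8.4, -13.2], [4.7, -15.0], [0.6, -15.7], [-3.4, -15.3], [-7.3, -13.9]]
```

```bash
python3 nudge.py '{"jaw":[0.015,0.015,0.015,0.015,0.015],"dx":[0.0073,0.0106,0.0132,0.0149,0.0156],"dy":[0.0139,0.0115,0.0084,0.0047,0.0007],"dz":[0,0,0,0,0],"wx":[0,0,0,0,0],"wy":[0,0,0,0,0],"wz":[0,0,0,0,0]}'|egrep 'pos|force'
python3 nudge.py '{"jaw":[0.015,0.015,0.015,0.015,0.015],"dx":[0.0153,0.0139,0.0115,0.0084,0.0047],"dy":[-0.0034,-0.0073,-0.0106,-0.0132,-0.0149],"dz":[0,0,0,0,0],"wx":[0,0,0,0,0],"wy":[0,0,0,0,0],"wz":[0,0,0,0,0]}'|egrep 'pos|force'
python3 nudge.py '{"jaw":[0.015,0.015,0.015,0.015],"dx":[0.0004,0.0003,0,0],"dy":[-0.0078,-0.0078,0,0],"dz":[0,0,0,0],"wx":[0,0,0,0],"wy":[0,0,0,0],"wz":[0,0,0,0]}'
python3 -c "
from h import *
s,p,R=st(); a=np.radians(4.16); d=np.array([[np.cos(a),np.sin(a)],[-np.sin(a),np.cos(a)]])@(p[:2]-[.6726,.1761]); print(d,np.hypot(*d),np.degrees(np.arctan2(-d[1],-d[0])))
hub=np.array([.6726,.1761])
k=np.radians([340,350,360]); P=np.array([rel(hub,4.16,-.06*np.cos(t),-.06*np.sin(t)) for t in k])
print((np.diff(np.r_[[p[:2]],P],axis=0)@R[:2,:2]*1000).round(1).tolist(), R.T@(np.array([.6128,.1717,.257])-p))"
```

```text
ee_pos: [0.7001, 0.2295, 0.257]
contact_force: [3.6, -0.4, 3.6]
gripper_force: 30.7
ee_pos: [0.6268, 0.2155, 0.2569]
contact_force: [2.3, 1.2, 4.5]
gripper_force: 30.8
t: 29.75
ee_pos: [0.6184, 0.2012, 0.2569]
orientation: [[-0.857, 0.515, -0.005], [0.515, 0.857, -0.0], [0.004, -0.002, -1.0]]
contact_force: [-4.2, 1.2, 9.0]
gripper_width: 0.0209
gripper_force: 31.3
[-0.05220665  0.02892375] 0.059683478118777215 -28.987512597212632
[[-1.4, -9.3], [-3.6, -9.8], [-5.3, -9.0]] [-1.03468113e-02 -2.81529509e-02 -6.09338206e-05]
```

```bash
python3 nudge.py '{"jaw":[0.015,0.015,0.015,0.015,0.015],"dx":[-0.0014,-0.0036,-0.0027,-0.0026,0],"dy":[-0.0093,-0.0098,-0.005,-0.004,0],"dz":[0,0,0,0,0],"wx":[0,0,0,0,0],"wy":[0,0,0,0,0],"wz":[0,0,0,0,0]}'|egrep 'pos|force'
python3 nudge.py '{"jaw":[0.015,0.015,0.015],"dx":[0,0,0],"dy":[0,0,0],"dz":[0,0,0],"wx":[0,0,0],"wy":[0,0,0],"wz":[0,0,0]}'|egrep 'pos|force'
python3 -c "
from h import *
s,p,R=st(); print((R.T@(np.array([.6128,.1717,.257])-p)).round(4))"
```

```text
ee_pos: [0.6133, 0.171, 0.2569]
contact_force: [-3.1, -1.6, 7.4]
gripper_force: 31.2
ee_pos: [0.6132, 0.1714, 0.2569]
contact_force: [-4.1, -1.7, 9.3]
gripper_force: 31.2
[ 0.0005 -0.     -0.0001]
```

```bash
python3 nudge.py '{"jaw":[0.015,0.015,0.03,0.05,0.06],"dx":[0.0005,0,0,0,0],"dy":[0,0,0,0,0],"dz":[0,0,0,0,0],"wx":[0,0,0,0,0],"wy":[0,0,0,0,0],"wz":[0,0,0,0,0]}'|egrep 'pos|force'
python3 nudge.py '{"jaw":[0.06,0.06,0.06,0.06,0.06],"dx":[0,0,0,0,0.035],"dy":[0,0,0,0,0],"dz":[-0.01,-0.025,-0.035,-0.025,0],"wx":[0,0,0,0,0],"wy":[0,0,0,0,0],"wz":[0,0,0,0,0]}'|egrep 'pos|force'
python3 nudge.py '{"jaw":[0.06,0.06,0.06,0.06],"dx":[0.035,0.035,0.02,0],"dy":[0,0,0,0],"dz":[0,0,0,0],"wx":[0,0,0,0],"wy":[0,0,0,0],"wz":[0,0,0,0]}'|egrep 'pos|force'
python3 -c "
from h import *
shot('top','c13',195,130,265,198,3)
s,p,R=st(); to([.503,.242,.34],np.radians(2.32))"
```

```text
ee_pos: [0.6122, 0.1724, 0.2553]
contact_force: [-0.3, 0.4, 0.4]
gripper_force: 0.0
ee_pos: [0.5872, 0.1887, 0.3596]
contact_force: [0.2, 1.4, 1.0]
gripper_force: 0.0
ee_pos: [0.5024, 0.2393, 0.3519]
contact_force: [0.6, -0.5, -0.3]
gripper_force: 0.0
t 31.63 p [0.5041 0.2383 0.3521] yaw_y 59.19 d_tool [0.0028 0.0027 0.0121]
rotvec tool [-0.0025 -0.0016  0.9926] then d in final axes [ 0.0038 -0.0009  0.0121]
```

View pics/c13.png

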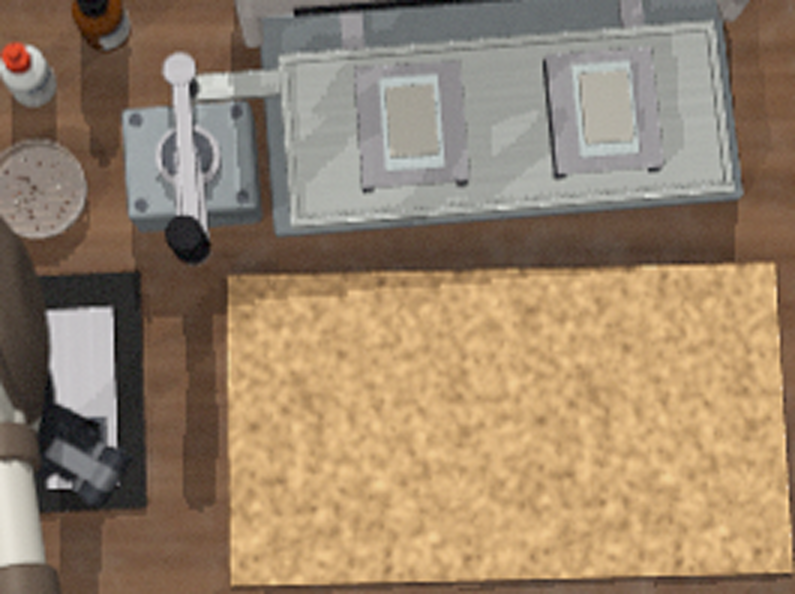

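Bed is home, and both carriers are unmoved in it. I check the crank angle by image registration and note the spatula's place.

```bash
python3 -c "
from h import *
a=cv2.imread('pics/top0.png',0);b=cv2.imread('pics/c13_full.png',0)
def blob(g,x0,y0,w,h,t=45):
  m=(cv2.GaussianBlur(g,(0,0),.8)[y0:y0+h,x0:x0+w]<t).astype(np.uint8); n,l,s,c=cv2.connectedComponentsWithStats(m); i=1+np.argmax(s[1:,4]); return c[i]+[x0,y0],s[i]
print(blob(a,244,195,28,28),blob(b,244,195,28,28))
def shift(x0,y0,w,h,A=a,B=b):
  T=A[y0:y0+h,x0:x0+w]; best=[]
  r=cv2.matchTemplate(cv2.resize(B[y0-5:y0+h+5,x0-5:x0+w+5],None,fx=5,fy=5,interpolation=2),cv2.resize(T,None,fx=5,fy=5,interpolation=2),cv2.TM_CCOEFF_NORMED)
  _,v,_,p=cv2.minMaxLoc(r); return (np.array(p)/5-5),round(v,3)
print('knob',shift(248,200,20,20),'arm',shift(248,148,16,60),'bed corner R',shift(425,130,22,18),'gearbox',shift(234,160,14,45))
c=cv2.imread('pics/c10_full.png',0)
print('A',shift(312,148,46,50,c,b),'B',shift(374,142,40,50,c,b))
"
```

```text
(array([256.6984127 , 210.41269841]), array([  7,   9,  13,  14, 126], dtype=int32)) (array([257.19607843, 210.09803922]), array([  7,   8,  14,  15, 153], dtype=int32))
knob (array([0.4, 0. ]), 0.977) arm (array([ 0. , -0.2]), 0.976) bed corner R (array([0., 0.]), 0.995) gearbox (array([0., 0.]), 0.998)
A (array([0., 0.]), 0.876) B (array([0., 0.]), 0.959)
```

The crank is within about 0.7° of its start. Now I regrip the spatula at the same place.

```bash
python3 nudge.py '{"jaw":[0.085,0.085,0.085,0.085,0.085],"dx":[0,0,0,0,0],"dy":[0,0,0,0,0],"dz":[0,0,0,0,0],"wx":[0,0,0,0,0],"wy":[0,0,0,0,0],"wz":[0.124,0.124,0.124,0.124,0.124]}'|egrep 'pos'
python3 nudge.py '{"jaw":[0.085,0.085,0.085,0.085,0.085],"dx":[0,0,0,0,0],"dy":[0,0,0,0,0],"dz":[0,0,0,0,0],"wx":[0,0,0,0,0],"wy":[0,0,0,0,0],"wz":[0.124,0.124,0.1246,0,0]}'|egrep 'pos|force'
python3 -c "
from h import *
to([.5025,.2426,.2363],np.radians(2.34))"
```

```text
ee_pos: [0.5065, 0.2366, 0.352]
ee_pos: [0.5062, 0.2368, 0.3518]
contact_force: [-0.7, -0.5, 0.5]
gripper_force: 0.0
t 32.47 p [0.5062 0.2368 0.3518] yaw_y 2.32 d_tool [ 0.006  -0.0032  0.1156]
rotvec tool [-0.0024 -0.0001 -0.0003] then d in final axes [ 0.006  -0.0034  0.1155]
```

```bash
python3 nudge.py '{"jaw":[0.085,0.085,0.085,0.085,0.085],"dx":[0.006,0,0,0,0],"dy":[-0.0033,0,0,0,0],"dz":[0,0.035,0.035,0.025,0.015],"wx":[0,0,0,0,0],"wy":[0,0,0,0,0],"wz":[0,0,0,0,0]}'|egrep 'pos'
python3 nudge.py '{"jaw":[0.085,0.085,0.01,0.01,0.01],"dx":[0,0,0,0,0],"dy":[0,0,0,0,0],"dz":[0.0055,0,0,0,0],"wx":[0,0,0,0,0],"wy":[0,0,0,0,0],"wz":[0,0,0,0,0]}' 60 |egrep 'pos|force'
python3 nudge.py '{"jaw":[0.01,0.01,0.01,0.01,0.01],"dx":[0,0,0,0,0],"dy":[0,0,0,0,0],"dz":[0,0,0,0,0],"wx":[0,0,0,0,0],"wy":[0,0,0,0,0],"wz":[0,0,0,0,0]}' 100
python3 -c "
from h import *
to([.5025,.2426,.2363],np.radians(2.34))"
```

```text
ee_pos: [0.5, 0.2432, 0.2381]
ee_pos: [0.5023, 0.2435, 0.2379]
contact_force: [-0.6, 0.3, 0.2]
gripper_force: 0.0
t: 33.72
ee_pos: [0.5018, 0.2433, 0.2366]
orientation: [[-0.038, 0.999, -0.002], [0.999, 0.038, 0.0], [0.0, -0.002, -1.0]]
contact_force: [1.0, -0.4, 2.4]
gripper_width: 0.0191
gripper_force: 97.7
t 33.72 p [0.5018 0.2433 0.2366] yaw_y 2.18 d_tool [-0.0007  0.0007  0.0003]
rotvec tool [-0.0019 -0.0004 -0.0028] then d in final axes [-0.0007  0.0007  0.0003]
```

```bash
sed -i 's/^OFF=.*/OFF=np.array([.0040,.0006,.2336])/' h.py
sed -i 's/,OFF=OFF):/):/' h.py
python3 nudge.py '{"jaw":[0.01,0.01,0.01,0.01,0.01],"dx":[0,0,0,0,0],"dy":[0,0,-0.005,-0.005,-0.005],"dz":[-0.005,-0.015,-0.025,-0.025,-0.01],"wx":[0,0,0,0,0],"wy":[0,0,0,0,0],"wz":[0,0,0,0,0]}' |egrep 'pos|force'
python3 nudge.py '{"jaw":[0.01,0.01,0.01,0.01,0.01],"dx":[-0.03,-0.035,-0.035,-0.035,-0.03],"dy":[0,0,0,0,0],"dz":[0,0,0,0,0],"wx":[0,0,0,0,0],"wy":[0,0,0,0,0],"wz":[0,0,0,0,0]}' |egrep 'pos|force'
python3 nudge.py '{"jaw":[0.01,0.01,0.01,0.01],"dx":[-0.025,-0.015,0,0],"dy":[0,0,0,0],"dz":[0,0,0,0],"wx":[0,0,0,0],"wy":[0,0,0,0],"wz":[0,0,0,0]}' 
python3 -c "
from h import *
spat([*rel([.6928,.0400],2.48,-.147),.0384],2.48)
b=env.get_image('top')[:,:,::-1]; cv2.imwrite('pics/t14.png',b)
a=cv2.imread('pics/c13_full.png',0);b=cv2.imread('pics/t14.png',0)
for x0,y0,w,h in[(310,147,48,52),(372,142,48,52)]: print(abs(a.astype(int)-b)[y0:y0+h,x0:x0+w].mean())
"
```

```text
ee_pos: [0.4872, 0.2429, 0.3194]
contact_force: [1.3, 0.1, -0.6]
gripper_force: 97.7
ee_pos: [0.4922, 0.0761, 0.3153]
contact_force: [1.0, -0.3, -1.1]
gripper_force: 97.7
t: 34.88
ee_pos: [0.4941, 0.0375, 0.3154]
orientation: [[-0.036, 0.999, -0.004], [0.999, 0.036, 0.001], [0.001, -0.004, -1.0]]
contact_force: [0.4, 0.8, -0.9]
gripper_width: 0.0191
gripper_force: 97.7
t 34.88 spat now [0.4936 0.0417 0.0818] yaw 2.07 pitch 0.24 w 0.0191 F [ 0.4  0.8 -0.9]
  d_tool(now axes) [-0.0098  0.0512  0.0432] d(final axes) [-0.0101  0.051   0.0434] rotvec [-0.0042 -0.001  -0.0071]
7.715544871794871
4.815705128205129
```

```bash
python3 nudge.py '{"jaw":[0.01,0.01,0.01,0.01,0.01],"dx":[-0.004,-0.004,-0.002,0,0],"dy":[0.015,0.02,0.016,0,0],"dz":[0,0.005,0.015,0.015,0.008],"wx":[0,0,0,0,0],"wy":[0,0,0,0,0],"wz":[-0.007,0,0,0,0]}' |egrep 'pos|force'
python3 nudge.py '{"jaw":[0.01,0.01,0.01],"dx":[0,0,0],"dy":[0,0,0],"dz":[0,0,0],"wx":[0,0,0],"wy":[0,0,0],"wz":[0,0,0]}' |egrep 'pos|force'
python3 -c "
from h import *
spat([*rel([.6928,.0400],2.48,-.147),.0384],2.48)
s,p,R=st(); o=p+R@OFF
im=env.get_image('top')[:,:,::-1]; cv2.imwrite('pics/t15.png',im)
z=o[2]+.003
tip=proj('top',[[*rel(o[:2],2.48,.082,y),z] for y in(.022,-.022)]); print('tip corners',tip.round(1))
mid=proj('top',[[*rel(o[:2],2.48,.072,y),z] for y in(.022,-.022)]); print('10mm back',mid.round(1))
v=int(mid[:,1].mean().round()); x0=int(mid[0,0])-6; print(v,x0,im[v,x0:x0+40].sum(1)//3)
u=int(tip[:,0].mean()); v0=int(tip[0,1])-8; print(u,v0,im[v0:v0+16,u].sum(1)//3)
print('carrier front edge',proj('top',[[*rel([.6928,.04],2.48,-.038,y),.048] for y in(.033,-.033)]).round(1))
"
```

```text
ee_pos: [0.5455, 0.0314, 0.2709]
contact_force: [-1.3, -0.4, -2.1]
gripper_force: 98.2
ee_pos: [0.5457, 0.0306, 0.2736]
contact_force: [-0.3, 0.8, -1.6]
gripper_force: 98.2
t 35.6 spat now [0.5456 0.0346 0.04  ] yaw 2.62 pitch 0.12 w 0.019 F [-0.3  0.8 -1.6]
  d_tool(now axes) [-0.0009 -0.0002  0.0016] d(final axes) [-0.0009 -0.0002  0.0016] rotvec [-0.0022 -0.0002  0.0025]
tip corners [[321.6 206.8]
 [345.4 205.5]]
10mm back [[321.9 212.1]
 [345.8 210.8]]
211 315 [104 157 190 205 204 202 202 204 203 202 203 204 205 205 204 207 206 206
 206 205 207 206 207 208 207 208 208 208 209 208 208 210 208 210 207 209
 211 211 211 209]
333 198 [217 216 215 215 213 213 212 209 213 210 210 208 207 206 205 203]
carrier front edge [[315.3 191.9]
 [351.2 190.1]]
```

```bash
python3 nudge.py '{"jaw":[0.01,0.01,0.01,0.01,0.01],"dx":[-0.0009,0,0,0,0],"dy":[0.005,0.01,0.013,0.012,0],"dz":[0.0016,0,0,0,0],"wx":[0,0,0,0,0],"wy":[0,0,0,0,0],"wz":[0.0025,0,0,0,0]}' |egrep 'pos|force'
python3 nudge.py '{"jaw":[0.01,0.01,0.01,0.01],"dx":[0,0,0,0],"dy":[0.01,0.013,0.01,0],"dz":[0,0,0,0],"wx":[0,0,0,0],"wy":[0,0,0,0],"wz":[0,0,0,0]}' |egrep 'pos|force'
python3 -c "
from h import *
spat([*rel([.6928,.0400],2.48,-.0515),.0384],2.48);print(st()[0]['ft_torque'])"
```

```text
ee_pos: [0.5877, 0.0306, 0.2723]
contact_force: [0.6, -0.0, -0.9]
gripper_force: 98.2
ee_pos: [0.6198, 0.0321, 0.2718]
contact_force: [-0.5, 0.4, -1.2]
gripper_force: 98.1
t 36.4 spat now [0.62   0.0361 0.0382] yaw 2.43 pitch 0.05 w 0.0187 F [-0.5  0.4 -1.2]
  d_tool(now axes) [ 0.0008  0.0212 -0.0002] d(final axes) [ 0.0008  0.0212 -0.0002] rotvec [-0.0009  0.0001 -0.0009]
[-0.01177348 -0.01575336  0.0391624 ]
```

```bash
python3 nudge.py '{"jaw":[0.01,0.01,0.01,0.01],"dx":[0.0008,0,0,0],"dy":[0.008,0.008,0.005,0],"dz":[0,0,0,0],"wx":[0,0,0,0],"wy":[0,0,0,0],"wz":[0,0,0,0]}' |egrep 'pos|force'
python3 nudge.py '{"jaw":[0.01,0.01,0.01,0.01,0.01],"dx":[0,0,0,0,0],"dy":[0,0,0,0,0],"dz":[-0.002,-0.003,-0.003,-0.004,-0.007],"wx":[0,0,0,0,0],"wy":[0,0,0,0,0],"wz":[0,0,0,0,0]}' |egrep 'pos|force'
python3 nudge.py '{"jaw":[0.01,0.01,0.01,0.01,0.01],"dx":[0,0,0,0,0],"dy":[0,0,0,0,0],"dz":[-0.01,-0.008,-0.003,0,0],"wx":[0,0,0,0,0],"wy":[0,0,0,0,0],"wz":[0,0,0,0,0]}' |egrep 'pos|force'
python3 -c "
from h import *
print(st()[0]['ft_torque']);spat([*rel([.553,.07],.67,-.0515),.075],.67)"
```

```text
ee_pos: [0.6402, 0.0339, 0.2713]
contact_force: [-0.4, -0.6, -1.2]
gripper_force: 98.3
ee_pos: [0.6392, 0.034, 0.2897]
contact_force: [-0.5, 0.0, -3.1]
gripper_force: 98.1
ee_pos: [0.6398, 0.0339, 0.3114]
contact_force: [0.8, -0.7, -3.2]
gripper_force: 98.2
[-0.05813701  0.06496881  0.0161071 ]
t 37.57 spat now [0.6397 0.038  0.0778] yaw 2.44 pitch 0.14 w 0.019 F [ 0.8 -0.7 -3.2]
  d_tool(now axes) [ 0.0373 -0.1374  0.0032] d(final axes) [ 0.0331 -0.1385  0.0028] rotvec [-0.0024 -0.0001  0.0308]
```

```bash
python3 nudge.py '{"jaw":[0.01,0.01,0.01,0.01,0.01],"dx":[0,0,0.002,0.004,0.005],"dy":[-0.003,-0.006,-0.01,-0.013,-0.015],"dz":[0,0,0,0,0],"wx":[0,0,0,0,0],"wy":[0,0,0,0,0],"wz":[0.01,0.011,0.01,0,0]}' |egrep 'pos|force'
python3 nudge.py '{"jaw":[0.01,0.01,0.01,0.01,0.01],"dx":[0.005,0.005,0.005,0.004,0.002],"dy":[-0.015,-0.015,-0.015,-0.015,-0.014],"dz":[0,0,0,0,0],"wx":[0,0,0,0,0],"wy":[0,0,0,0,0],"wz":[0,0,0,0,0]}' |egrep 'pos|force'
python3 nudge.py '{"jaw":[0.01,0.01,0.01,0.01,0.01],"dx":[0.001,0,0,0,0],"dy":[-0.01,-0.005,-0.0025,0,0],"dz":[0,0,0,0,0],"wx":[0,0,0,0,0],"wy":[0,0,0,0,0],"wz":[0,0,0,0,0]}' |egrep 'pos|force'
python3 -c "
from h import *
spat([*rel([.553,.07],.67,-.0515),.017],.67)"
```

```text
ee_pos: [0.5918, 0.0439, 0.3106]
contact_force: [0.4, 0.6, -2.8]
gripper_force: 98.1
ee_pos: [0.5169, 0.0647, 0.3108]
contact_force: [-0.0, 0.2, -2.7]
gripper_force: 98.1
ee_pos: [0.5012, 0.0648, 0.3116]
contact_force: [1.0, -0.4, -2.5]
gripper_force: 98.1
t 38.82 spat now [0.5012 0.0689 0.078 ] yaw 0.63 pitch 0.14 w 0.0191 F [ 1.  -0.4 -2.5]
  d_tool(now axes) [ 0.0005 -0.0001  0.061 ] d(final axes) [ 0.0005 -0.0002  0.061 ] rotvec [-0.0024 -0.0001 -0.0006]
```

```bash
python3 nudge.py '{"jaw":[0.01,0.01,0.01,0.01,0.01],"dx":[0,0,0,0,0],"dy":[0,0,0,0,0],"dz":[0.005,0.012,0.015,0.015,0.009],"wx":[0,0,0,0,0],"wy":[0,0,0,0,0],"wz":[0,0,0,0,0]}' |egrep 'pos|force'
python3 nudge.py '{"jaw":[0.01,0.01,0.01,0.01,0.01],"dx":[0,0,0,0,0],"dy":[0,0,0,0,0],"dz":[0.004,0.001,0.001,0.001,0],"wx":[0,0,0,0,0],"wy":[0,0,0,0,0],"wz":[0,0,0,0,0]}' |egrep 'pos|force'
python3 nudge.py '{"jaw":[0.01,0.01,0.01,0.01,0.01],"dx":[0,0,0,0,0],"dy":[0,0,0,0,0],"dz":[0.001,0.001,0.001,0.001,0],"wx":[0,0,0,0,0],"wy":[0,0,0,0,0],"wz":[0,0,0,0,0]}' |egrep 'pos|force'
python3 -c "
from h import *
spat([*rel([.553,.07],.67,-.0515),.009],.67)"
```

```text
ee_pos: [0.5005, 0.065, 0.2535]
contact_force: [0.4, 0.2, -2.6]
gripper_force: 98.0
ee_pos: [0.5011, 0.065, 0.2491]
contact_force: [0.4, -0.6, -3.0]
gripper_force: 98.0
ee_pos: [0.5008, 0.065, 0.2445]
contact_force: [-0.9, 0.5, -1.6]
gripper_force: 98.1
t 40.07 spat now [0.5007 0.0691 0.0109] yaw 0.66 pitch 0.16 w 0.0187 F [-0.9  0.5 -1.6]
  d_tool(now axes) [0.0004 0.0002 0.0019] d(final axes) [0.0004 0.0002 0.0019] rotvec [-0.0028 -0.0002 -0.0002]
```

```bash
python3 nudge.py '{"jaw":[0.01,0.01,0.01,0.01,0.01],"dx":[0,0,0,0,0],"dy":[0,0,0,0,-0.005],"dz":[0.001,0.001,0,0,0],"wx":[0,0,0,0,0],"wy":[0,0,0,0,0],"wz":[0,0,0,0,0]}' |egrep 'pos|force'
python3 nudge.py '{"jaw":[0.01,0.01,0.01,0.01,0.01],"dx":[0,0,0,0,0],"dy":[-0.012,-0.015,-0.015,-0.014,-0.01],"dz":[0,0,0,0,0],"wx":[0,0,0,0,0],"wy":[0,0,0,0,0],"wz":[0,0,0,0,0]}' |egrep 'pos|force'
python3 nudge.py '{"jaw":[0.01,0.01,0.01,0.01,0.01],"dx":[0,0,0,0,0],"dy":[-0.004,0,0,0,0],"dz":[0,0,-0.01,-0.025,-0.03],"wx":[0,0,0,0,0],"wy":[0,0,0,0,0],"wz":[0,0,0,0,0]}' |egrep 'pos|force'
python3 nudge.py '{"jaw":[0.01,0.01],"dx":[0,0],"dy":[0,0],"dz":[-0.005,0],"wx":[0,0],"wy":[0,0],"wz":[0,0]}' |egrep 'pos|force'
python3 -c "
from h import *
spat([*rel([.7000,-.0776],2.37,-.147),.085],2.37)
b=env.get_image('top')[:,:,::-1]; cv2.imwrite('pics/t16.png',b)
"
```

```text
ee_pos: [0.4962, 0.0649, 0.2427]
contact_force: [0.4, 0.5, -1.9]
gripper_force: 98.1
ee_pos: [0.4282, 0.0643, 0.2424]
contact_force: [0.1, 0.1, -1.6]
gripper_force: 98.0
ee_pos: [0.4256, 0.0642, 0.3077]
contact_force: [0.3, -0.3, -1.9]
gripper_force: 97.9
ee_pos: [0.4276, 0.064, 0.3159]
contact_force: [0.6, -1.0, -1.9]
gripper_force: 98.3
t 41.48 spat now [0.4291 0.0678 0.0823] yaw 0.66 pitch -0.23 w 0.0186 F [ 0.6 -1.  -1.9]
  d_tool(now axes) [-0.1531  0.1233 -0.0021] d(final axes) [-0.1567  0.1187 -0.0027] rotvec [ 0.004   0.0009 -0.0299]
```

```bash
cat > seg.py <<'E'
from fit import *
def carriers(f):
    im=cv2.imread(f).astype(int); m=((im[:,:,2]-im[:,:,0]<35)&(im.sum(2)>420)).astype(np.uint8)
    q=proj('top',[[*rel([.5114,-.0182],.67,sx*.0975,sy*.175),.003] for sx,sy in((1,1),(1,-1),(-1,-1),(-1,1))]).round().astype(np.int32)
    k=np.zeros_like(m); cv2.fillPoly(k,[q],1); m=cv2.morphologyEx(m&k,cv2.MORPH_CLOSE,np.ones((3,3)))
    for c in cv2.findContours(m,cv2.RETR_EXTERNAL,cv2.CHAIN_APPROX_NONE)[0]:
        if cv2.contourArea(c)<500: continue
        P=np.array([pix('top',*p[0],.021)[:2] for p in c],np.float32)
        (x,y),wh,a=cv2.minAreaRect(P); print('obj',round(x,4),round(y,4),np.round(wh,4),round(a,1))
E
python3 -c "
from seg import *
carriers('pics/top0.png'); print(); carriers('pics/t16.png')
a=cv2.imread('pics/c13_full.png',0);b=cv2.imread('pics/t16.png',0)
r=cv2.matchTemplate(b[132:206,364:430],a[142:196,374:420],5);print(cv2.minMaxLoc(r))"
python3 nudge.py '{"jaw":[0.01,0.01,0.01,0.01,0.01],"dx":[-0.03,-0.035,-0.035,-0.035,-0.02],"dy":[0,0.01,0.02,0.02,0.03],"dz":[0,0,0,0,0],"wx":[0,0,0,0,0],"wy":[0,0,0,0,0],"wz":[-0.015,-0.015,0,0,0]}' |egrep 'pos|force'
python3 nudge.py '{"jaw":[0.01,0.01,0.01,0.01],"dx":[0,0,0,0],"dy":[0.025,0.01,0,0],"dz":[0,0,0,0],"wx":[0,0,0,0],"wy":[0,0,0,0],"wz":[0,0,0,0]}' |egrep 'pos|force'
python3 -c "
from h import *
spat([*rel([.7000,-.0776],2.37,-.147),.0384],2.37)"
```

```text
obj 0.5415 0.0777 [0.0657 0.0768] 86.4
obj 0.5519 -0.107 [0.0655 0.0762] 85.0

obj 0.5032 0.0472 [0.1824 0.2153] 0.1
(-0.2670811414718628, 0.9552592635154724, (1, 19), (10, 10))
ee_pos: [0.5104, -0.0905, 0.3103]
contact_force: [-0.7, -0.3, -0.9]
gripper_force: 98.3
ee_pos: [0.5454, -0.086, 0.3103]
contact_force: [-0.6, 0.0, -1.8]
gripper_force: 98.4
t 42.28 spat now [ 0.5443 -0.0816  0.0767] yaw 2.39 pitch 0.38 w 0.019 F [-0.6  0.  -1.8]
  d_tool(now axes) [-0.0021  0.0074  0.0382] d(final axes) [-0.002   0.0072  0.0383] rotvec [-0.0067 -0.0017  0.0004]
```

B has not moved in the bed. I lower in front of the rim and insert.

```bash
python3 nudge.py '{"jaw":[0.01,0.01,0.01,0.01,0.01],"dx":[-0.002,0,0,0,0],"dy":[0.0072,0,0,0,0],"dz":[0.005,0.012,0.012,0.008,0],"wx":[0,0,0,0,0],"wy":[0,0,0,0,0],"wz":[0,0,0,0,0]}' |egrep 'pos|force'
python3 nudge.py '{"jaw":[0.01,0.01],"dx":[0,0],"dy":[0,0],"dz":[0.0,0],"wx":[0,0],"wy":[0,0],"wz":[0,0]}' |egrep 'pos|force'
python3 -c "
from seg import *
spat([*rel([.7000,-.0776],2.37,-.147),.0384],2.37)
b=env.get_image('top')[:,:,::-1]; cv2.imwrite('pics/t17.png',b); carriers('pics/t17.png')"
```

```text
ee_pos: [0.5514, -0.0873, 0.2719]
contact_force: [-0.1, 0.3, -1.6]
gripper_force: 98.5
ee_pos: [0.553, -0.0878, 0.2754]
contact_force: [0.5, 0.4, -2.0]
gripper_force: 98.5
t 42.87 spat now [ 0.5528 -0.0838  0.0418] yaw 2.38 pitch 0.16 w 0.0186 F [ 0.5  0.4 -2. ]
  d_tool(now axes) [ 0.0001 -0.0003  0.0034] d(final axes) [ 0.0001 -0.0003  0.0034] rotvec [-0.0027 -0.0002  0.0002]
obj 0.4781 -0.1092 [0.1281 0.16  ] 0.5
obj 0.5561 0.0698 [0.0768 0.0658] 1.7
obj 0.5711 -0.1184 [0.1195 0.0533] 78.0
```

```bash
python3 nudge.py '{"jaw":[0.01,0.01,0.01,0.01,0.01],"dx":[0,0,0,0,0],"dy":[0.003,0.01,0.013,0.012,0],"dz":[0.0034,0,0,0,0],"wx":[0,0,0,0,0],"wy":[0,0,0,0,0],"wz":[0,0,0,0,0]}' |egrep 'pos|force'
python3 nudge.py '{"jaw":[0.01,0.01,0.01,0.01],"dx":[0,0,0,0],"dy":[0.01,0.013,0.01,0],"dz":[0,0,0,0],"wx":[0,0,0,0],"wy":[0,0,0,0],"wz":[0,0,0,0]}' |egrep 'pos|force'
python3 -c "
from h import *
spat([*rel([.7000,-.0776],2.37,-.0515),.0384],2.37);print(st()[0]['ft_torque'])"
```

```text
ee_pos: [0.5927, -0.0864, 0.2725]
contact_force: [0.6, 0.3, -2.2]
gripper_force: 98.4
ee_pos: [0.6249, -0.0849, 0.272]
contact_force: [-0.1, -0.5, -1.5]
gripper_force: 98.3
t 43.67 spat now [ 0.625  -0.081   0.0384] yaw 2.4 pitch 0.07 w 0.0191 F [-0.1 -0.5 -1.5]
  d_tool(now axes) [0.0002 0.0232 0.    ] d(final axes) [0.0002 0.0232 0.    ] rotvec [-0.0013  0.0003  0.0005]
[ 0.01909922 -0.06890223 -0.00393265]
```

```bash
python3 nudge.py '{"jaw":[0.01,0.01,0.01,0.01],"dx":[0,0,0,0],"dy":[0.008,0.009,0.006,0],"dz":[0,0,0,0],"wx":[0,0,0,0],"wy":[0,0,0,0],"wz":[0,0,0,0]}' |egrep 'pos|force'
python3 nudge.py '{"jaw":[0.01,0.01,0.01,0.01,0.01],"dx":[0,0,0,0,0],"dy":[0,0,0,0,0],"dz":[-0.002,-0.003,-0.003,-0.004,-0.007],"wx":[0,0,0,0,0],"wy":[0,0,0,0,0],"wz":[0,0,0,0,0]}' |egrep 'pos|force'
python3 nudge.py '{"jaw":[0.01,0.01,0.01,0.01,0.01],"dx":[0,0,0,0,0],"dy":[0,0,0,0,0],"dz":[-0.01,-0.008,-0.003,0,0],"wx":[0,0,0,0,0],"wy":[0,0,0,0,0],"wz":[0,0,0,0,0]}' |egrep 'pos|force'
python3 -c "
from h import *
print(st()[0]['ft_torque']);spat([*rel([.553,-.10],.67,-.0515),.075],.67)"
```

```text
ee_pos: [0.6475, -0.084, 0.2717]
contact_force: [0.3, 0.1, -0.7]
gripper_force: 98.4
ee_pos: [0.6465, -0.0839, 0.2903]
contact_force: [-0.3, -0.3, -2.7]
gripper_force: 98.3
ee_pos: [0.6471, -0.0839, 0.312]
contact_force: [-0.4, 0.7, -2.5]
gripper_force: 98.4
[-0.00132487  0.03998221 -0.0017039 ]
t 44.83 spat now [ 0.647  -0.0799  0.0784] yaw 2.38 pitch 0.14 w 0.019 F [-0.4  0.7 -2.5]
  d_tool(now axes) [-0.0146 -0.1469  0.0037] d(final axes) [-0.019  -0.1464  0.0034] rotvec [-0.0024 -0.      0.0298]
```

```bash
python3 nudge.py '{"jaw":[0.01,0.01,0.01,0.01,0.01],"dx":[0,0,-0.001,-0.002,-0.003],"dy":[-0.003,-0.006,-0.01,-0.013,-0.015],"dz":[0,0,0,0,0],"wx":[0,0,0,0,0],"wy":[0,0,0,0,0],"wz":[0.01,0.01,0.01,0,0]}' |egrep 'pos|force'
python3 nudge.py '{"jaw":[0.01,0.01,0.01,0.01,0.01],"dx":[-0.003,-0.003,-0.003,-0.002,-0.002],"dy":[-0.016,-0.016,-0.016,-0.016,-0.014],"dz":[0,0,0,0,0],"wx":[0,0,0,0,0],"wy":[0,0,0,0,0],"wz":[0,0,0,0,0]}' |egrep 'pos|force'
python3 nudge.py '{"jaw":[0.01,0.01,0.01,0.01,0.01],"dx":[0,0,0,0,0],"dy":[-0.011,-0.007,-0.0035,0,0],"dz":[0,0,0,0,0],"wx":[0,0,0,0,0],"wy":[0,0,0,0,0],"wz":[0,0,0,0,0]}' |egrep 'pos|force'
python3 nudge.py '{"jaw":[0.01,0.01,0.01,0.01,0.01],"dx":[0,0,0,0,0],"dy":[0,0,0,0,0],"dz":[0.005,0.012,0.015,0.015,0.009],"wx":[0,0,0,0,0],"wy":[0,0,0,0,0],"wz":[0,0,0,0,0]}' |egrep 'pos|force'
python3 nudge.py '{"jaw":[0.01,0.01,0.01],"dx":[0,0,0],"dy":[0,0,0],"dz":[0.004,0,0],"wx":[0,0,0],"wy":[0,0,0],"wz":[0,0,0]}' |egrep 'pos|force'
python3 -c "
from h import *
spat([*rel([.553,-.10],.67,-.0515),.009],.67)"
```

```text
ee_pos: [0.5992, -0.0906, 0.3111]
contact_force: [-0.1, -0.1, -2.0]
gripper_force: 98.4
ee_pos: [0.5207, -0.1046, 0.3114]
contact_force: [0.1, -0.8, -2.2]
gripper_force: 98.4
ee_pos: [0.5009, -0.1049, 0.3121]
contact_force: [0.0, -0.4, -2.2]
gripper_force: 98.4
ee_pos: [0.5, -0.1045, 0.2532]
contact_force: [0.1, 0.2, -2.9]
gripper_force: 98.4
ee_pos: [0.5008, -0.105, 0.2521]
contact_force: [-0.2, 0.1, -2.5]
gripper_force: 98.4
t 46.75 spat now [ 0.5007 -0.101   0.0185] yaw 0.66 pitch 0.16 w 0.0188 F [-0.2  0.1 -2.5]
  d_tool(now axes) [0.0004 0.0002 0.0095] d(final axes) [0.0004 0.0001 0.0095] rotvec [-0.0029 -0.0001 -0.0001]
```

```bash
python3 nudge.py '{"jaw":[0.01,0.01,0.01,0.01,0.01],"dx":[0,0,0,0,0],"dy":[0,0,0,0,0],"dz":[0.0015,0.001,0.001,0.001,0.001],"wx":[0,0,0,0,0],"wy":[0,0,0,0,0],"wz":[0,0,0,0,0]}' |egrep 'pos|force'
python3 nudge.py '{"jaw":[0.01,0.01,0.01,0.01,0.01],"dx":[0,0,0,0,0],"dy":[0,0,0,0,0],"dz":[0.001,0.001,0.001,0.001,0],"wx":[0,0,0,0,0],"wy":[0,0,0,0,0],"wz":[0,0,0,0,0]}' |egrep 'pos|force'
python3 nudge.py '{"jaw":[0.01,0.01,0.01,0.01,0.01],"dx":[0,0,0,0,0],"dy":[0,-0.005,-0.012,-0.015,-0.015],"dz":[0,0,0,0,0],"wx":[0,0,0,0,0],"wy":[0,0,0,0,0],"wz":[0,0,0,0,0]}' |egrep 'pos|force'
python3 nudge.py '{"jaw":[0.01,0.01,0.01,0.01,0.01],"dx":[0,0,0,0,0],"dy":[-0.014,-0.01,-0.004,0,0],"dz":[0,0,0,0,-0.01],"wx":[0,0,0,0,0],"wy":[0,0,0,0,0],"wz":[0,0,0,0,0]}' |egrep 'pos|force'
python3 nudge.py '{"jaw":[0.01,0.01,0.01,0.01],"dx":[0,0,0,0],"dy":[0,0,0,0],"dz":[-0.025,-0.03,-0.005,0],"wx":[0,0,0,0],"wy":[0,0,0,0],"wz":[0,0,0,0]}' |egrep 'pos|force'
python3 -c "
from h import *
spat([.45,.2475,.08],2.32);spat([.503,.2475,.08],2.32)"
```

```text
ee_pos: [0.5007, -0.105, 0.2468]
contact_force: [-0.2, 1.1, -1.5]
gripper_force: 98.4
ee_pos: [0.5005, -0.1049, 0.2423]
contact_force: [-0.4, 0.9, -1.9]
gripper_force: 98.4
ee_pos: [0.4529, -0.1054, 0.2427]
contact_force: [-0.4, -0.1, -1.1]
gripper_force: 98.2
ee_pos: [0.4249, -0.1054, 0.2517]
contact_force: [-0.5, 0.7, -1.9]
gripper_force: 98.2
ee_pos: [0.4273, -0.1064, 0.316]
contact_force: [0.2, 0.4, -2.5]
gripper_force: 98.5
t 48.75 spat now [ 0.4286 -0.1032  0.0824] yaw 0.68 pitch -0.18 w 0.0192 F [ 0.2  0.4 -2.5]
  d_tool(now axes) [0.3496 0.0264 0.0013] d(final axes) [0.3487 0.0364 0.0024] rotvec [ 0.0031  0.0034 -0.0287]
t 48.75 spat now [ 0.4286 -0.1032  0.0824] yaw 0.68 pitch -0.18 w 0.0192 F [ 0.2  0.4 -2.5]
  d_tool(now axes) [0.349  0.0794 0.0015] d(final axes) [0.3466 0.0894 0.0024] rotvec [ 0.0031  0.0034 -0.0287]
```

```bash
python3 nudge.py '{"jaw":[0.01,0.01,0.01,0.01,0.01],"dx":[0.02,0.035,0.036,0.036,0.036],"dy":[0.005,0.008,0.008,0.005,0.005],"dz":[0,0,0,0,0],"wx":[0,0,0,0,0],"wy":[0,0,0,0,0],"wz":[-0.0143,-0.0143,0,0,0]}' |egrep 'pos|force'
python3 nudge.py '{"jaw":[0.01,0.01,0.01,0.01,0.01],"dx":[0.036,0.036,0.036,0.036,0.03],"dy":[0.005,0.005,0.005,0.01,0.01],"dz":[0,0,0,0,0],"wx":[0,0,0,0,0],"wy":[0,0,0,0,0],"wz":[0,0,0,0,0]}' |egrep 'pos|force'
python3 nudge.py '{"jaw":[0.01,0.01,0.01,0.01],"dx":[0.01,0,0,0],"dy":[0.012,0.01,0,0],"dz":[0,0,0,0],"wx":[0,0,0,0],"wy":[0,0,0,0],"wz":[0,0,0,0]}' |egrep 'pos|force'
python3 -c "
from seg import *
spat([.503,.2475,.009],2.32)
b=env.get_image('top')[:,:,::-1]; cv2.imwrite('pics/t18.png',b); carriers('pics/t18.png')"
```

```text
ee_pos: [0.451, 0.0598, 0.3114]
contact_force: [0.7, 0.3, -1.0]
gripper_force: 98.5
ee_pos: [0.4786, 0.2359, 0.311]
contact_force: [-0.0, -0.2, -1.3]
gripper_force: 98.5
ee_pos: [0.5006, 0.2443, 0.3111]
contact_force: [-0.6, 0.4, -2.1]
gripper_force: 98.2
t 49.92 spat now [0.4997 0.2482 0.0775] yaw 2.31 pitch 0.33 w 0.019 F [-0.6  0.4 -2.1]
  d_tool(now axes) [-0.0008  0.0023  0.0685] d(final axes) [-0.0009  0.0019  0.0685] rotvec [-0.0057  0.0003 -0.0002]
obj 0.5561 0.0698 [0.0768 0.0658] 1.7
obj 0.5556 -0.1017 [0.0763 0.0655] 2.2
```

Both carriers are well inside the board. Now I put the spatula down on its mat.

```bash
python3 nudge.py '{"jaw":[0.01,0.01,0.01,0.01,0.01],"dx":[-0.001,0,0,0,0],"dy":[0.002,0,0,0,0],"dz":[0.005,0.018,0.02,0.018,0.007],"wx":[0,0,0,0,0],"wy":[0,0,0,0,0],"wz":[0,0,0,0,0]}' |egrep 'pos|force'
python3 nudge.py '{"jaw":[0.01,0.01,0.01,0.01],"dx":[0,0,0,0],"dy":[0,0,0,0],"dz":[0.001,0.001,0,0],"wx":[0,0,0,0],"wy":[0,0,0,0],"wz":[0,0,0,0]}' |egrep 'pos|force'
python3 -c "
from h import *
spat([.503,.2475,.003],2.32)"
```

```text
ee_pos: [0.5011, 0.2424, 0.2413]
contact_force: [-0.7, -0.5, -1.8]
gripper_force: 98.3
ee_pos: [0.5033, 0.2434, 0.2439]
contact_force: [0.5, 0.5, -1.5]
gripper_force: 98.3
t 50.72 spat now [0.5036 0.2476 0.0103] yaw 2.29 pitch 0.03 w 0.0192 F [ 0.5  0.5 -1.5]
  d_tool(now axes) [ 0.0001 -0.0007  0.0073] d(final axes) [ 0.0001 -0.0007  0.0073] rotvec [-0.0006 -0.0007 -0.0005]
```

```bash
python3 nudge.py '{"jaw":[0.01,0.01,0.01,0.01,0.01],"dx":[0,0,0,0,0],"dy":[0,0,0,0,0],"dz":[0.002,0.002,0.001,0,0],"wx":[0,0,0,0,0],"wy":[0,0,0,0,0],"wz":[0,0,0,0,0]}' |egrep 'pos|force'
python3 nudge.py '{"jaw":[0.01,0.01,0.01],"dx":[0,0,0],"dy":[0,0,0],"dz":[0.001,0,0],"wx":[0,0,0],"wy":[0,0,0],"wz":[0,0,0]}' |egrep 'pos|force'
python3 nudge.py '{"jaw":[0.01,0.01,0.01],"dx":[0,0,0],"dy":[0,0,0],"dz":[0.001,0,0],"wx":[0,0,0],"wy":[0,0,0],"wz":[0,0,0]}' |egrep 'pos|force'
```

```text
ee_pos: [0.5026, 0.2433, 0.2375]
contact_force: [0.0, 0.7, -1.8]
gripper_force: 98.3
ee_pos: [0.5028, 0.2434, 0.2367]
contact_force: [0.0, 0.8, -1.9]
gripper_force: 98.6
ee_pos: [0.503, 0.2434, 0.2366]
contact_force: [-1.2, -0.8, 4.5]
gripper_force: 99.3
```

```bash
python3 nudge.py '{"jaw":[0.01,0.03,0.05,0.06,0.06],"dx":[0,0,0,0,0],"dy":[0,0,0,0,0],"dz":[-0.0005,0,0,0,0],"wx":[0,0,0,0,0],"wy":[0,0,0,0,0],"wz":[0,0,0,0,0]}' |egrep 'pos|force'
python3 nudge.py '{"jaw":[0.06,0.06,0.06,0.06,0.06],"dx":[0,0,0,0,-0.02],"dy":[0,0,0,0,-0.02],"dz":[-0.01,-0.03,-0.035,-0.035,0],"wx":[0,0,0,0,0],"wy":[0,0,0,0,0],"wz":[0,0,0,0,0]}' |egrep 'pos|force'
python3 nudge.py '{"jaw":[0.06,0.06,0.06,0.06,0.06],"dx":[-0.035,-0.035,-0.035,-0.035,-0.035],"dy":[-0.02,-0.02,-0.02,-0.02,-0.01],"dz":[0,0,0,0,0],"wx":[0,0,0,0,0],"wy":[0,0,0,0,0],"wz":[0,0,0,0,0]}' |egrep 'pos|force'
python3 nudge.py '{"jaw":[0.06,0.06,0.06,0.06,0.06],"dx":[-0.035,-0.02,0,0,0],"dy":[0,0,0,0,0],"dz":[0,0,0,0,0],"wx":[0,0,0,0,0],"wy":[0,0,0,0,0],"wz":[0,0,0,0,0]}' |egrep 'pos|force'
python3 -c "
from seg import *
b=env.get_image('top')[:,:,::-1]; cv2.imwrite('pics/t19.png',b); s=env.get_image('side')[:,:,::-1]
cv2.imwrite('pics/final.png',np.vstack([cv2.resize(b[100:360,180:480],None,fx=1.3,fy=1.3),cv2.resize(s[150:350,130:430],(390,260))])[:600])
carriers('pics/t19.png')
a=cv2.imread('pics/top0.png',0);b=cv2.imread('pics/t19.png',0)
def sh(n,x0,y0,w,h):
  r=cv2.matchTemplate(cv2.resize(b[y0-5:y0+h+5,x0-5:x0+w+5],None,fx=5,fy=5),cv2.resize(a[y0:y0+h,x0:x0+w],None,fx=5,fy=5),5);_,v,_,p=cv2.minMaxLoc(r);print(n,np.array(p)/5-5,round(v,3))
for q in[('knob',248,200,20,20),('eraser',305,335,34,22),('biro',370,335,90,18),('lens',250,328,28,25),('dish',190,175,36,36),('dropper',194,140,20,26),('oil',218,120,22,28),('bed',425,130,22,18)]: sh(*q)
"
```

```text
ee_pos: [0.5027, 0.2433, 0.236]
contact_force: [0.8, 0.0, 0.4]
gripper_force: 0.0
ee_pos: [0.4877, 0.2244, 0.356]
contact_force: [1.8, 0.2, 1.3]
gripper_force: 0.0
ee_pos: [0.399, 0.0432, 0.3467]
contact_force: [1.3, -1.9, 0.2]
gripper_force: 0.0
ee_pos: [0.4031, -0.0104, 0.3467]
contact_force: [-0.4, 0.7, -0.5]
gripper_force: 0.0
obj 0.4451 -0.0904 [0.1865 0.0636] 89.4
obj 0.5561 0.0698 [0.0768 0.0657] 1.7
obj 0.5556 -0.1017 [0.0763 0.0655] 2.2
knob [0.4 0. ] 0.982
eraser [0. 0.] 0.856
biro [1.4 5. ] 0.063
lens [0. 0.] 1.0
dish [0. 0.] 0.997
dropper [0. 0.] 0.996
oil [0. 0.] 0.995
bed [0. 0.] 0.998
```

View pics/final.png

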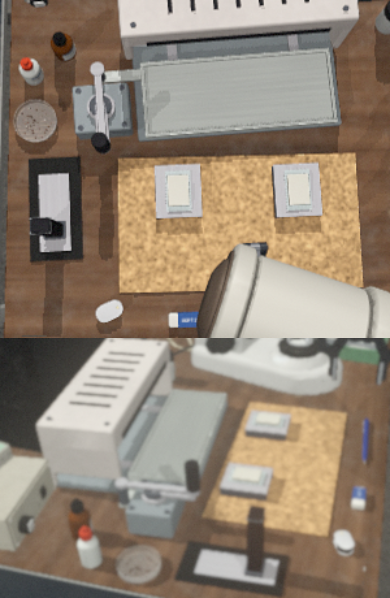

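The final views show both carriers level on the board, the spatula upright on its mat, the bed home, the crank back at its start and the bystanders in place. I hand the job in.

```bash
python3 -c "
from rig import env
print(env.job_done())"
```

```text
the job is handed in; nothing more can be done
None
```

I handed the job in at about 53 s: both carriers (only two were present) went through the unit on one full crank turn, ending within about 0.7° of the start, and are back level on the cork board with the spatula on its mat; early on the blade pressed the eraser with about 14 N, but it did not move.

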